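# Release the spent dryer cartridge, then load and shut the drying cabinet

### The arm

A 7-joint arm with a two-finger parallel gripper is mounted at the origin on the work surface. World frame = base frame: x ahead of the robot, y to its left, z up, the work surface at z = 0. Lengths are in m, angles in rad, forces in N, time in s.
With the tool pointing down it reaches from about 0.4 to 0.85 m from the base axis. Payload 4.5 kg.
Tool frame: the origin (TCP) lies on the centre line of the jaws, within the pads' length; the fingertips stand 25 mm ahead of it and the grasp point (between the pads) lies 6 mm ahead of it; x points along the fingers, z is the direction in which the jaws open and shut, and the axes are right-handed (so a half turn about x gives the same grasp; the last joint's range is limited). The gripper opens to 88 mm and grips with 3 to 60 N. Pads are 18 mm wide; open, the fingers measure 123 mm over their backs; the gripper's body (75 mm by 187 mm) begins 45 mm behind the grasp point.
Start: joints at [1.144, 0.689, -0.195, 1.565, 0.157, 0.902, -0.215], TCP at [0.278, -0.56, 0.264] pointing down, gripper open.
Joint ranges: [-3.01, 3.01], [-0.46, 2.08], [-1.47, 1.51], [0.13, 2.56], [-1, 4.14], [0.04, 2.09], [-2.66, 2.66]. Speed limits (rad/s): [2.57, 2.57, 3.14, 3.14, 3.14, 3.14, 3.14].

### API

Orientations are given as a unit quaternion [x, y, z, w].
In Python, from rig import telemetry, cams, order gives the robot as it stands.
- The arm moves only by the tool play_rows, never from a script. Its argument "steps" is a list of rows, each an object of numbers: "gripper": the closure, from 0 (fully open) to 1 (shut); "tx", "ty", "tz": the shift along the tool's x, y, z in units of 30 mm (1.0 is 30 mm); "rx", "ry", "rz": the turn, a rotation vector about the tool's x, y, z in rad. In form: [{"gripper": .., "tx": .., "ty": .., "tz": .., "rx": .., "ry": .., "rz": ..}, ...]. A call has 1 to 12 rows; each row shifts and turns the pose as measured when the row begins, along the tool's axes as they then stand; what a row does not reach is not made up. A row lasts 1/10 s, in which the tool goes at most 50 mm and 8.59 degrees, less where a joint would pass 70% of its speed; a pose out of reach is approached as far as the arm can. A call is refused whole if a number of a shift passes 1 or a number of a turn 0.15, either way. A call with a gripper value outside its range is refused whole. The fingers move at their own pace and stop on an object; "newtons" is the grip in N (left out, the last holds). Time passes only in rows, so rows that do not move let the fingers close. It gives the time, the measured TCP pose, the force and the opening at its end, in the units of the state.
- telemetry.read_state(): the state, without advancing time (a new reading comes with each control period).
- cams.get_image(name): name is "scene" or "top"; returns the picture (480x640x3 uint8, red, green, blue); there is no depth.
- cams.calibration(name): a dict with "K" (3x3 intrinsics, pixels), "dist" ([k1, k2, p1, p2, k3] as OpenCV has them; the pictures are not rectified), "position" and "orientation" of the camera in the world. Camera axes: x right, y down, z forward; pixel columns grow to the right and rows downward; lengths in m; the calibration is good to about 2 mm. A picture is of the moment at which its call begins. calibration takes no time and is no camera call.
- order.hand_in(): hands the job in, once; it reports no verdict.
The state is a dict: "t": time; "qpos": joint angles; "qd": joint speeds; "joint_efforts": joint torques, N m; "position": TCP position; "tcp_rot": TCP orientation; "ft_force": force on the tool from outside, world axes, zero at the start; "torque": the same for the moment, N m; "finger_gap": finger opening in m.
Only numpy, scipy, OpenCV 4.12 (cv2) and the standard library are available. Lean on these libraries where they do the work, as an engineer would, in place of code of your own. Each camera call takes 0.05 s, during which the arm holds its last target. There are 200 camera calls.

### The job

First pull the red-rimmed spring sleeve of the air coupler fully back, so that the spent orange dryer cartridge pops out, and let the sleeve spring fully forward again. Then put the cartridge in the yellow bin and stand every tube rack upright on the pulled-out shelf of the drying cabinet; when all that is done, push the shelf fully home, and last push the cabinet door shut until it seats on its catch. Leave the other things on the bench where they are.

Things in the scene. Friction and masses are not known exactly. Their poses are not given: they have to be found in the camera images.
- cabinet: white bench-top drying cabinet, fixed, 240 wide (y), 215 deep (x), 135 mm high. Origin on the bench at the middle of the foot of its front opening; +x points into the cabinet, z up; the roof is 10 mm thick (125 to 135 mm high). Its yaw varies
- shelf (a joint): pull-out shelf of the cabinet, m: 0 = fully home against its stop, 0.20 = fully out toward the cabinet's -x (it starts 0.18 to 0.20 out); slides stiffly (2 N friction) and stays where it is left
- shelf_mid (a point): centre of the shelf's upper surface (20 mm above the bench), moving with the shelf, axes as the cabinet's. The shelf measures 170 (x) by 210 mm (y) outside, 158 by 200 inside its rim; the rim stands 16 mm above the surface. Three racks fit side by side, lengthwise along x, at y = -65, 0, +65 mm
- shelf_tab (a point): point on the front (-x) face of the shelf's blue upright pull tab, 110 mm above the bench, on the middle of the shelf's front edge, moving with the shelf. The tab is 10 thick (x), 60 wide (y), its top is 122 mm above the bench. Axes as the cabinet's. With the shelf home this point lies 1 mm inside the cabinet's front plane
- door (a joint): cabinet door, rad: 0 = shut, grows as it opens; starts at 1.55 to 1.9. A spring roller catch on the cabinet resists below about 0.06 rad (3 to 5 N at the free edge) and past about 0.025 rad pulls it to 0 and holds it; elsewhere the hinge is light and stays where it is left
- door_hinge (a point): point on the door's upright hinge line, which stands in the cabinet's front plane, 125 mm to the left (+y) of the cabinet's middle. Axes turn with the door: -y runs along the door from the hinge to the free edge (270 mm), -x points out of its outer face
- door_push (a point): point on the door's outer face, 190 mm along the door from the hinge, 114 mm above the bench; -x is the outward normal of that face, axes turn with the door. The door is 12 mm thick and reaches from 14 to 132 mm above the bench. A 14 mm pull lip stands out along its free edge
- coupler: fixed stand of the air quick coupler. Origin on the bench below the mouth of the coupler; +x is forward (the cartridge pops out that way), the coupler's axis runs along x, 90 mm above the bench. From x = 0 to 24 mm a hood (56 mm wide, top 119 mm high) covers the cartridge's tail; from there to x = 140 mm the cartridge lies in an open cradle (floor 70 mm high, side rails to 75 mm). Behind the sleeve, from x = -85 to -120 mm, stands a block 110 mm high. Yaw varies about +y
- sleeve (a joint): spring sleeve of the coupler, m: 0 = forward, 0.016 = fully back against its stop (toward the coupler's -x). The spring needs 6 N at the start and 14 N fully back. Beyond about 0.011 the lock lets go and an ejector pushes the cartridge out; hold it back for half a second
- sleeve_mid (a point): middle of the sleeve, on its axis (90 mm high), moving with it; axes as the coupler's. The sleeve is a steel barrel 36 mm in diameter, 55 mm long along x, with a red rim 48 mm in diameter and 5 mm thick at each end; 45 mm free between the rims
- cartridge_mid (a point): spent orange dryer cartridge, a cylinder 40 mm in diameter, 100 mm long with its brass tail, 0.16 kg; this is the middle of its 76 mm long orange barrel, on its axis (90 mm high in the coupler). x runs along the cartridge; the tail end lies at x = -62 mm, the nose at +38 mm. At the start it is locked in the coupler with this point 62 mm ahead of the coupler's origin; released, it is pushed forward 35 to 40 mm and stays lying in the cradle, free to lift
- bin_in (a point): centre of the inner floor (4 mm above the bench) of the yellow bin, 150 by 150 mm outside, walls 4 mm thick and 60 mm high, fixed; for the spent cartridge, which lies in it anyhow
- rack1_mid (a point): green tube rack (may be absent), 100 (x) by 46 (y) by 82 mm (z), 0.22 kg; this is its centre, 41 mm above its underside. Its foot is a block 42 mm high; on it, along x in the middle, stands a carrying fin 14 thick (y), 50 long (x), reaching from 42 to 82 mm above the underside
- rack2_mid (a point): purple tube rack (may be absent), 100 (x) by 46 (y) by 82 mm (z), 0.22 kg; this is its centre, 41 mm above its underside. Its foot is a block 42 mm high; on it, along x in the middle, stands a carrying fin 14 thick (y), 50 long (x), reaching from 42 to 82 mm above the underside
- rack3_mid (a point): turquoise tube rack (may be absent), 100 (x) by 46 (y) by 82 mm (z), 0.22 kg; this is its centre, 41 mm above its underside. Its foot is a block 42 mm high; on it, along x in the middle, stands a carrying fin 14 thick (y), 50 long (x), reaching from 42 to 82 mm above the underside
- glove_box: green and white glove box, 110 by 200 by 70 mm, bystander; origin under its middle
- tip_box: purple pipette tip box, 85 by 120 by 85 mm, bystander; origin under its middle
- reagent: amber bottle, 64 mm in diameter, 130 mm high, bystander; origin under its middle

How it is judged:
On the way, in this order (a step that is already met when the one before it is completed fails the run):
1. the sleeve is pulled fully back while the cartridge is still in the coupler (value of joint sleeve above 0.013 m and x of cartridge_mid in the frame of coupler below 0.13 m), for 0.05 s.
2. the cartridge has popped out and the released sleeve is fully forward (value of joint sleeve below 0.002 m and contact force between the fingers and sleeve below 0.3 N and velocity of joint sleeve above -0.01 m/s and x of cartridge_mid in the frame of coupler above 0.085 m), for 0.1 s.
3. the cartridge lies in the bin and every rack stands upright on the pulled-out shelf, released (x of cartridge_mid in the frame of bin_in between -0.07 and 0.07 m and y of cartridge_mid in the frame of bin_in between -0.07 and 0.07 m and z of cartridge_mid in the frame of bin_in below 0.045 m and contact force between the fingers and cartridge below 0.3 N and x of rack1_mid in the frame of shelf_mid between -0.06 and 0.06 m and y of rack1_mid in the frame of shelf_mid between -0.09 and 0.09 m and z of rack1_mid in the frame of shelf_mid between 0.036 and 0.046 m and angle between each of rack1_mid, rack2_mid, rack3_mid's own z axis and vertical below 0.12 rad and x of rack2_mid in the frame of shelf_mid between -0.06 and 0.06 m and y of rack2_mid in the frame of shelf_mid between -0.09 and 0.09 m and z of rack2_mid in the frame of shelf_mid between 0.036 and 0.046 m and x of rack3_mid in the frame of shelf_mid between -0.06 and 0.06 m and y of rack3_mid in the frame of shelf_mid between -0.09 and 0.09 m and z of rack3_mid in the frame of shelf_mid between 0.036 and 0.046 m and contact force between the fingers and rack1 below 0.3 N and contact force between the fingers and rack2 below 0.3 N and contact force between the fingers and rack3 below 0.3 N and value of joint shelf above 0.05 m), for 0.2 s.
4. the shelf is fully home with the racks on it, the door still open (value of joint shelf below 0.006 m and value of joint door above 0.1 rad and x of rack1_mid in the frame of shelf_mid between -0.06 and 0.06 m and y of rack1_mid in the frame of shelf_mid between -0.09 and 0.09 m and z of rack1_mid in the frame of shelf_mid between 0.036 and 0.046 m and angle between each of rack1_mid, rack2_mid, rack3_mid's own z axis and vertical below 0.12 rad and x of rack2_mid in the frame of shelf_mid between -0.06 and 0.06 m and y of rack2_mid in the frame of shelf_mid between -0.09 and 0.09 m and z of rack2_mid in the frame of shelf_mid between 0.036 and 0.046 m and x of rack3_mid in the frame of shelf_mid between -0.06 and 0.06 m and y of rack3_mid in the frame of shelf_mid between -0.09 and 0.09 m and z of rack3_mid in the frame of shelf_mid between 0.036 and 0.046 m), for 0.2 s.
5. the door is shut on its catch (value of joint door below 0.015 rad), for 0.2 s.
At the end, for the whole second after the job is handed in: door within 0.015 rad of shut (on its catch), shelf within 6 mm of home, sleeve within 2 mm of fully forward, every rack present upright (within 0.12 rad) and flat on the shelf inside its rim, cartridge in the bin, all at rest and released (value of joint door below 0.015 rad and value of joint shelf below 0.006 m and value of joint sleeve below 0.002 m and x of rack1_mid in the frame of shelf_mid between -0.06 and 0.06 m and y of rack1_mid in the frame of shelf_mid between -0.09 and 0.09 m and z of rack1_mid in the frame of shelf_mid between 0.036 and 0.046 m and angle between each of rack1_mid, rack2_mid, rack3_mid's own z axis and vertical below 0.12 rad and x of rack2_mid in the frame of shelf_mid between -0.06 and 0.06 m and y of rack2_mid in the frame of shelf_mid between -0.09 and 0.09 m and z of rack2_mid in the frame of shelf_mid between 0.036 and 0.046 m and x of rack3_mid in the frame of shelf_mid between -0.06 and 0.06 m and y of rack3_mid in the frame of shelf_mid between -0.09 and 0.09 m and z of rack3_mid in the frame of shelf_mid between 0.036 and 0.046 m and x of cartridge_mid in the frame of bin_in between -0.07 and 0.07 m and y of cartridge_mid in the frame of bin_in between -0.07 and 0.07 m and z of cartridge_mid in the frame of bin_in below 0.045 m and contact force between the fingers and cartridge below 0.3 N and linear speed of each of cartridge, rack1, rack2, rack3 below 0.02 m/s); the robot touches nothing.
It fails at once if the glove box is moved more than 30 mm or tipped (distance of glove_box from where it was at the start of the episode above 0.03 m or angle between glove_box's own z axis and vertical above 0.3 rad).
It fails at once if the tip box is moved more than 30 mm or tipped (distance of tip_box from where it was at the start of the episode above 0.03 m or angle between tip_box's own z axis and vertical above 0.3 rad).
It fails at once if the amber bottle is moved more than 30 mm or tipped (distance of reagent from where it was at the start of the episode above 0.03 m or angle between reagent's own z axis and vertical above 0.3 rad).
Of rack1, rack2, rack3 only 2 to 3 are there at a start; the rules pass over those that are not, and their reading is None.
At some moment in a run one of rack1, rack2, rack3 may be knocked a few centimetres aside while the robot is not near it.
It also fails if it takes over 192 s, if anything falls off the work surface, if the arm or the gripper's body presses on something with over 40 N, if the wrist force passes 120 N, or if a joint passes its speed limit or range.

## Working session

There is one attempt and no reset: what is moved stays moved. The work goes in short steps, Python scripts to look and compute and a tool call to move; the robot and the scene stay as the last step left them, time stands still between calls to the robot, and variables do not carry over. Pictures are saved under pics/ and viewed, about 12 in all and at most 16, crops included, and the job is handed in when it is done.

Besides the shell and the picture viewer there is one more tool, called after ">>>" by a JSON object that holds its "method" and its "body". play_rows: Moves the arm, as the interface text tells. Its arguments: {"type":"object","properties":{"steps":{"type":"array","items":{"type":"object","properties":{"gripper":{"type":"number"},"tx":{"type":"number"},"ty":{"type":"number"},"tz":{"type":"number"},"rx":{"type":"number"},"ry":{"type":"number"},"rz":{"type":"number"}}}},"newtons":{"type":"number"}},"required":["steps"]}

```bash
ls; mkdir -p pics
python3 - <<'E'
from rig import telemetry, cams
import cv2
for n in("scene","top"):
    im=cams.get_image(n); cv2.imwrite(f"pics/{n}0.png",im[:,:,::-1]); print(cams.calibration(n))
print(telemetry.read_state())
E
```

```text
pics
{'K': array([[500.94612498,   0.        , 313.04528558],
       [  0.        , 500.94612498, 238.908394  ],
       [  0.        ,   0.        ,   1.        ]]), 'dist': array([-0.07934159,  0.        ,  0.        ,  0.        ,  0.        ]), 'position': array([ 1.5165453 , -0.05240921,  1.14283872]), 'orientation': array([ 0.68663013,  0.64005754, -0.2415157 , -0.2460398 ])}
{'K': array([[566.70315692,   0.        , 320.01662559],
       [  0.        , 566.70315692, 255.55735244],
       [  0.        ,   0.        ,   1.        ]]), 'dist': array([0.04938972, 0.        , 0.        , 0.        , 0.        ]), 'position': array([ 0.34602834, -0.00847871,  1.42421882]), 'orientation': array([-0.69620134,  0.71197354, -0.06403375,  0.06555198])}
{'t': 0.1, 'qpos': array([ 1.14382455,  0.68988772, -0.19452872,  1.56622044,  0.15731574,
        0.90245511, -0.21508278]), 'qd': array([ 1.00380626e-03, -2.88251332e-03, -5.76068179e-04, -1.66862198e-03,
        8.41031325e-05, -1.42375393e-03, -1.75414112e-03]), 'joint_efforts': array([-3.05133144e-03, -5.28506792e+01, -1.27111696e+00, -1.53839046e+01,
       -5.24611725e-02,  2.05822762e-03,  2.91222943e-05]), 'position': array([ 0.27764309, -0.55938366,  0.26300335]), 'tcp_rot': array([ 0.37283841,  0.60148022, -0.37232184,  0.60049106]), 'ft_force': array([ 0.88187253, -1.24751662, -0.1484978 ]), 'torque': array([0.00090884, 0.01005687, 0.00650707]), 'finger_gap': 0.08805992722680082}
```

View pics/scene0.png

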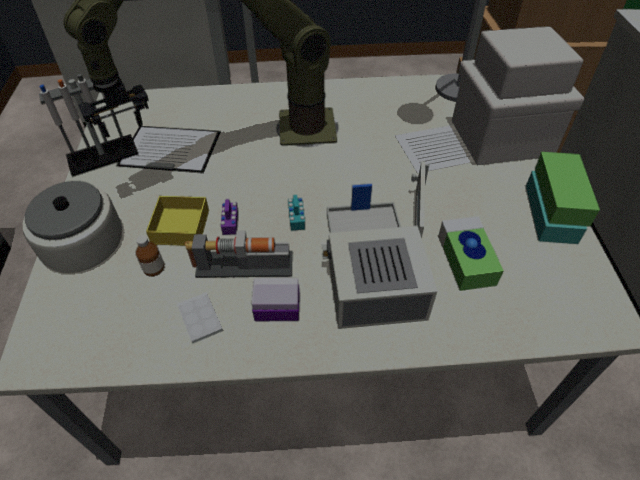

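View pics/top0.png

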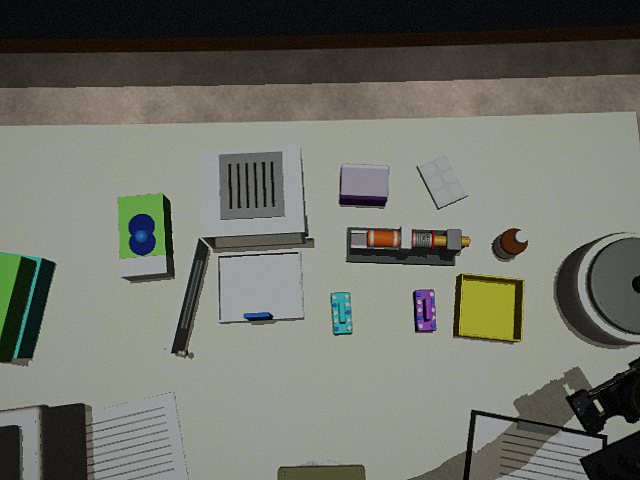

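The scene shows purple and turquoise racks only (no green). In the top view: the sleeve is at (425,240), the cartridge at (385,238), the purple rack at (426,311), the turquoise rack at (342,313), the bin at (489,307), the shelf at (260,287), the tab at (258,317), and the door from (205,243) to (180,353).

```bash
cat > h.py <<'E'
import numpy as np, cv2
from rig import telemetry, cams
from scipy.spatial.transform import Rotation as R
def ray(n,uv):
    c=cams.calibration(n)
    p=cv2.undistortPoints(np.float64(uv).reshape(-1,1,2),c["K"],c["dist"])[:,0]
    d=np.c_[p,np.ones(len(p))]@R.from_quat(c["orientation"]).as_matrix().T
    return c["position"],d
def plane(n,uv,z):
    o,d=ray(n,uv); return o+d*((z-o[2])/d[:,2])[:,None]
def cross(uvs,uvt):
    o1,d1=ray("scene",uvs);o2,d2=ray("top",uvt);d1=d1[0];d2=d2[0]
    s=np.linalg.lstsq(np.c_[d1,-d2],o2-o1,rcond=None)[0]
    a=o1+s[0]*d1;b=o2+s[1]*d2
    return (a+b)/2,np.linalg.norm(a-b)
def proj(n,P):
    c=cams.calibration(n);M=R.from_quat(c["orientation"]).as_matrix().T
    return cv2.projectPoints(np.float64(P).reshape(-1,1,3),cv2.Rodrigues(M)[0],-M@c["position"],c["K"],c["dist"])[0][:,0]
HSV=dict(orange=((3,150,90),(14,255,255)),red=((172,120,60),(180,255,255)),purple=((138,110,50),(160,255,255)),turq=((84,100,60),(96,255,255)),yellow=((24,150,70),(32,255,255)),blue=((100,150,40),(118,255,255)))
def blobs(im,c,roi,mn=15):
    x0,y0,x1,y1=roi
    m=cv2.inRange(cv2.cvtColor(im,cv2.COLOR_RGB2HSV),*HSV[c])
    k=np.zeros_like(m);k[y0:y1,x0:x1]=m[y0:y1,x0:x1]
    cs=[q for q in cv2.findContours(cv2.morphologyEx(k,cv2.MORPH_CLOSE,np.ones((7,7))),0,1)[0] if cv2.contourArea(q)>mn]
    return cs
def st():
    s=telemetry.read_state();print("t%.2f"%s["t"],"pos",s["position"].round(4),"F",s["ft_force"].round(1),"gap %.4f"%s["finger_gap"]);M=R.from_quat(s["tcp_rot"]).as_matrix();print(M.round(3).tolist(),s["qpos"].round(2));return s["position"],M
def go(target,xdir=(0,0,-1),zdir=None):
    """tool-frame shift (units of 30mm) and rotvec to reach target TCP"""
    p,M=st();print("shift u",(M.T@(np.array(target)-p)/.03).round(3))
    if zdir is not None:
        x=np.array(xdir,float);x/=np.linalg.norm(x);z=np.array(zdir,float);z-=x*(x@z);z/=np.linalg.norm(z)
        T=np.c_[x,np.cross(z,x),z];T2=np.c_[x,-T[:,1],-z]
        for Q in(T,T2): print("rotvec tool",R.from_matrix(M.T@Q).as_rotvec().round(3))
E
python3 - <<'E'
from h import *
im=cams.get_image("top")
cv2.imwrite("pics/top1.png",cv2.resize(im[140:370,110:540][:,:,::-1],None,fx=1.86,fy=1.86,interpolation=cv2.INTER_CUBIC))
sc=cams.get_image("scene")
for n,i,roi in(("top",im,(170,140,540,370)),("scene",sc,(130,170,480,330))):
    for c in HSV:
        for q in blobs(i,c,roi): print(n,c,cv2.contourArea(q),np.array(cv2.minAreaRect(q)[0]).round(1),np.array(cv2.minAreaRect(q)[1]).round(1),round(cv2.minAreaRect(q)[2],1),cv2.boundingRect(q))
st()
E
```

```text
top orange 423.0 [383.1 237.8] [32.1 14.6] 2.0 (367, 230, 33, 16)
top purple 704.5 [425.1 310. ] [40.8 18.9] 87.1 (415, 290, 21, 41)
top turq 705.5 [341.1 312.5] [40.6 18.7] 86.2 (331, 292, 21, 42)
top yellow 3918.5 [488.8 306.6] [71.2 62.5] 5.7 (453, 273, 71, 68)
top blue 88.0 [256.5 315.1] [ 4.7 25.2] 86.2 (244, 312, 26, 6)
scene orange 253.0 [259.5 243. ] [10. 27.] 90.0 (246, 238, 28, 11)
scene purple 166.5 [276.  312.3] [11.7 45.5] 83.7 (253, 304, 46, 13)
scene purple 311.0 [229.4 216.7] [13.8 32. ] 9.9 (221, 200, 16, 34)
scene turq 289.5 [295.9 208.6] [27.4 14.1] 84.8 (289, 195, 16, 28)
scene yellow 1991.0 [175.7 220.3] [56.  47.8] 3.4 (147, 197, 59, 48)
scene blue 399.5 [469.  244.5] [27. 20.] 90.0 (459, 231, 21, 28)
scene blue 383.0 [361.2 197. ] [17.9 25.2] 3.8 (352, 185, 20, 25)
t0.20 pos [ 0.2777 -0.5595  0.2633] F [-0.2  1.  -0.4] gap 0.0883
[[-0.001, 0.896, 0.445], [0.001, 0.445, -0.896], [-1.0, -0.0, -0.001]] [ 1.14  0.69 -0.19  1.57  0.16  0.9  -0.22]
```

View pics/top1.png

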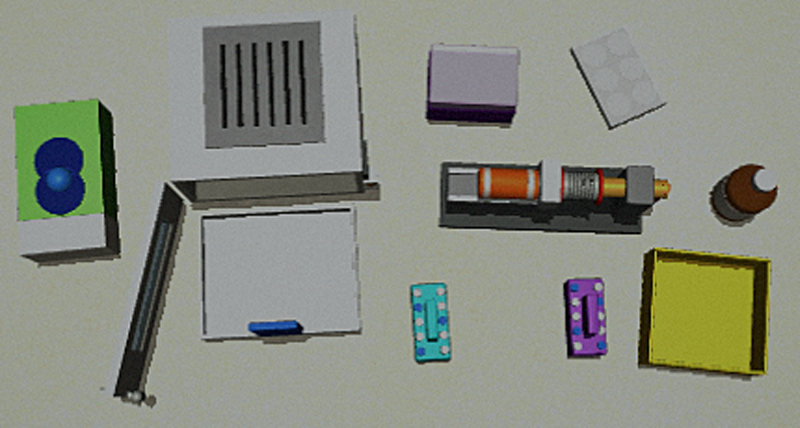

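The crop shows the sleeve between rims at about crop (562,184) and (602,184), the roof front corners at (170,182) and (363,175), and the shelf rim corners at (203,210), (354,208), (203,339) and (361,333). The door's free edge is at about (122,398) and the racks are at (431,322) and (587,317).

Run:
```python
from h import *
o=lambda x,y:(x/1.86+110,y/1.86+140)
def P(name,pts,z): print(name,plane("top",[o(*p) for p in pts],z).round(4).tolist())
P("rims",[(562,184),(602,184)],.09)
P("cart ends",[(479,181),(540,183)],.09)
P("roof FL FR BL BR",[(170,182),(363,175),(172,18),(355,14)],.135)
P("cab grille",[(204,28),(320,22),(206,148),(322,142)],.135)
P("shelf rim BL BR FL FR",[(203,210),(354,208),(203,339),(361,333)],.036)
P("tab top",[(249,322),(302,320),(249,330),(302,330)],.122)
P("door free",[(122,398),(142,395)],.132)
P("door hinge",[(168,184),(184,200)],.132)
P("turq block top",[(412,285),(444,283),(418,350),(450,348)],.042)
P("purp block top",[(568,280),(601,279),(573,348),(606,347)],.042)
P("fins t/p",[(432,318),(592,313)],.075)
P("bin rim out",[(652,249),(771,258),(640,367),(766,376)],.064)
P("tipbox top",[(430,46),(519,48),(427,108),(516,110)],.085)
P("reagent top",[(765,178)],.13)
for c in("turq","purple"):
    im=cams.get_image("top");q=blobs(im,c,(300,260,460,370))[0]
    print(c,plane("top",cv2.boxPoints(cv2.minAreaRect(q)),.042).round(4).tolist())
```

```text
rims [[0.6293, -0.2306, 0.09], [0.6281, -0.282, 0.09]]
cart ends [[0.6357, -0.1237, 0.09], [0.6313, -0.2023, 0.09]]
roof FL FR BL BR [[0.6335, 0.2664, 0.135], [0.637, 0.0251, 0.135], [0.849, 0.2668, 0.135], [0.8494, 0.0317, 0.135]]
cab grille [[0.8347, 0.2257, 0.135], [0.8396, 0.0769, 0.135], [0.6762, 0.2219, 0.135], [0.6807, 0.076, 0.135]]
shelf rim BL BR FL FR [[0.6162, 0.2428, 0.036], [0.6143, 0.0406, 0.036], [0.4442, 0.2408, 0.036], [0.4471, 0.034, 0.036]]
tab top [[0.4576, 0.1691, 0.122], [0.4585, 0.1038, 0.122], [0.4478, 0.169, 0.122], [0.4462, 0.1039, 0.122]]
door free [[0.3692, 0.3199, 0.132], [0.3721, 0.296, 0.132]]
door hinge [[0.6316, 0.2694, 0.132], [0.6107, 0.2492, 0.132]]
turq block top [[0.5081, -0.0344, 0.042], [0.5098, -0.0766, 0.042], [0.423, -0.04, 0.042], [0.4247, -0.0817, 0.042]]
purp block top [[0.5102, -0.2397, 0.042], [0.5106, -0.283, 0.042], [0.4214, -0.2414, 0.042], [0.4218, -0.2841, 0.042]]
fins t/p [[0.4614, -0.0582, 0.075], [0.4634, -0.2624, 0.075]]
bin rim out [[0.5458, -0.3469, 0.064], [0.5307, -0.4986, 0.064], [0.3945, -0.3212, 0.064], [0.3804, -0.4787, 0.064]]
tipbox top [[0.8219, -0.0657, 0.085], [0.8161, -0.1837, 0.085], [0.7366, -0.0594, 0.085], [0.7311, -0.1762, 0.085]]
reagent top [[0.6225, -0.4762, 0.13]]
turq [[0.5091, -0.0317, 0.042], [0.5112, -0.0775, 0.042], [0.4128, -0.0809, 0.042], [0.4108, -0.0357, 0.042]]
purple [[0.5114, -0.2377, 0.042], [0.5129, -0.2839, 0.042], [0.4143, -0.2831, 0.042], [0.4128, -0.2375, 0.042]]
```

Measurements agree with the given sizes (rim spacing 51 mm, roof 215 × 241, racks 98 × 46). Now turning the tool to the sleeve: jaws along world x.

>>> {"method": "play_rows", "body": {"steps": [{"rx": -0.15, "gripper": 0}, {"rx": -0.15}, {"rx": -0.15}, {"rx": -0.15}, {"rx": -0.15}, {"rx": -0.15}, {"rx": -0.15}, {"rx": 0}]}}

```text
invalid input at $.steps[0]: expected keys gripper, tx, ty, tz, rx, ry, rz
```

Run:
```python
from h import *
go((.6287,-.2563,.2),zdir=(1,-.048,0))
```

```text
t0.30 pos [ 0.2778 -0.5597  0.2635] F [0.  0.3 0.2] gap 0.0880
[[-0.0, 0.896, 0.445], [0.0, 0.445, -0.896], [-1.0, -0.0, -0.001]] [ 1.14  0.69 -0.19  1.57  0.16  0.9  -0.22]
shift u [ 2.117 14.972 -3.855]
rotvec tool [-1.062e+00 -1.000e-03 -0.000e+00]
rotvec tool [ 2.08e+00 -0.00e+00  1.00e-03]
```

>>> {"method": "play_rows", "body": {"steps": [{"gripper": 0, "tx": 0, "ty": 0, "tz": 0, "rx": -0.15, "ry": 0, "rz": 0}, {"gripper": 0, "tx": 0, "ty": 0, "tz": 0, "rx": -0.15, "ry": 0, "rz": 0}, {"gripper": 0, "tx": 0, "ty": 0, "tz": 0, "rx": -0.15, "ry": 0, "rz": 0}, {"gripper": 0, "tx": 0, "ty": 0, "tz": 0, "rx": -0.15, "ry": 0, "rz": 0}, {"gripper": 0, "tx": 0, "ty": 0, "tz": 0, "rx": -0.15, "ry": 0, "rz": 0}, {"gripper": 0, "tx": 0, "ty": 0, "tz": 0, "rx": -0.15, "ry": 0, "rz": 0}, {"gripper": 0, "tx": 0, "ty": 0, "tz": 0, "rx": -0.15, "ry": 0, "rz": 0}, {"gripper": 0, "tx": 0, "ty": 0, "tz": 0, "rx": 0, "ry": 0, "rz": 0}]}}

```text
t: 1.1
position: [0.2771, -0.5594, 0.2627]
tcp_rot: [0.019, 0.708, -0.019, 0.706]
ft_force: [0.6, 0.4, -0.1]
finger_gap: 0.0882
```

Run:
```python
from h import *
go((.6287,-.2563,.2),zdir=(1,-.048,0))
```

```text
t1.10 pos [ 0.2771 -0.5594  0.2627] F [ 0.6  0.4 -0.1] gap 0.0882
[[-0.002, 0.054, 0.999], [0.001, 0.999, -0.054], [-1.0, 0.001, -0.002]] [ 1.3   0.72 -0.49  1.56  0.39  0.96  0.63]
shift u [ 2.078 10.714 11.165]
rotvec tool [-0.006 -0.002 -0.001]
rotvec tool [ 3.136e+00 -2.000e-03  3.000e-03]
```

>>> {"method": "play_rows", "body": {"steps": [{"gripper": 0, "tx": 0, "ty": 0.9, "tz": 0.95, "rx": 0, "ry": 0, "rz": 0}, {"gripper": 0, "tx": 0, "ty": 0.9, "tz": 0.95, "rx": 0, "ry": 0, "rz": 0}, {"gripper": 0, "tx": 0, "ty": 0.9, "tz": 0.95, "rx": 0, "ry": 0, "rz": 0}, {"gripper": 0, "tx": 0, "ty": 0.9, "tz": 0.95, "rx": 0, "ry": 0, "rz": 0}, {"gripper": 0, "tx": 0, "ty": 0.9, "tz": 0.95, "rx": 0, "ry": 0, "rz": 0}, {"gripper": 0, "tx": 0, "ty": 0.9, "tz": 0.95, "rx": 0, "ry": 0, "rz": 0}, {"gripper": 0, "tx": 0, "ty": 0.9, "tz": 0.95, "rx": 0, "ry": 0, "rz": 0}, {"gripper": 0, "tx": 0, "ty": 0.9, "tz": 0.95, "rx": 0, "ry": 0, "rz": 0}, {"gripper": 0, "tx": 0, "ty": 0.9, "tz": 0.95, "rx": 0, "ry": 0, "rz": 0}, {"gripper": 0, "tx": 0, "ty": 0.9, "tz": 0.95, "rx": 0, "ry": 0, "rz": 0}, {"gripper": 0, "tx": 0, "ty": 0.9, "tz": 0.95, "rx": 0, "ry": 0, "rz": 0}, {"gripper": 0, "tx": 0, "ty": 0.9, "tz": 0.95, "rx": 0, "ry": 0, "rz": 0}]}}

```text
t: 2.3
position: [0.6511, -0.2625, 0.2589]
tcp_rot: [0.04, 0.708, -0.044, 0.703]
ft_force: [1.3, 0.7, -0.8]
finger_gap: 0.0883
```

Run:
```python
from h import *
go((.6287,-.2563,.2),zdir=(1,-.048,0))
```

```text
t2.30 pos [ 0.6511 -0.2625  0.2589] F [ 1.3  0.7 -0.8] gap 0.0883
[[-0.008, 0.119, 0.993], [-0.005, 0.993, -0.119], [-1.0, -0.006, -0.007]] [ 0.51  0.83 -0.42  1.29  0.35  1.1  -0.07]
shift u [ 1.968  0.126 -0.751]
rotvec tool [-0.071 -0.007  0.005]
rotvec tool [3.07  0.008 0.011]
```

>>> {"method": "play_rows", "body": {"steps": [{"gripper": 0, "tx": 0, "ty": 0.2, "tz": -0.75, "rx": -0.071, "ry": -0.007, "rz": 0.005}, {"gripper": 0, "tx": 0.8, "ty": 0, "tz": 0, "rx": 0, "ry": 0, "rz": 0}, {"gripper": 0, "tx": 0.8, "ty": 0, "tz": 0, "rx": 0, "ry": 0, "rz": 0}, {"gripper": 0, "tx": 0.7, "ty": 0, "tz": 0, "rx": 0, "ry": 0, "rz": 0}, {"gripper": 0, "tx": 0.7, "ty": 0, "tz": 0, "rx": 0, "ry": 0, "rz": 0}, {"gripper": 0, "tx": 0.5, "ty": 0, "tz": 0, "rx": 0, "ry": 0, "rz": 0}, {"gripper": 0, "tx": 0, "ty": 0, "tz": 0, "rx": 0, "ry": 0, "rz": 0}]}}

```text
t: 3.0
position: [0.6378, -0.242, 0.1507]
tcp_rot: [0.022, 0.704, -0.018, 0.71]
ft_force: [-0.7, -0.4, 0.1]
finger_gap: 0.0882
```

Run:
```python
from h import *
p,M=st()
go((.6287,-.2563,.096),zdir=(1,-.048,0))
im=cams.get_image("scene")
for q in (p+.025*M[:,0],): print(proj("scene",[q]))
cv2.imwrite("pics/s1.png",cv2.resize(im[170:300,150:350][:,:,::-1],None,fx=3.5,fy=3.5,interpolation=cv2.INTER_CUBIC))
```

```text
t3.00 pos [ 0.6378 -0.242   0.1507] F [-0.7 -0.4  0.1] gap 0.0882
[[0.008, 0.056, 0.998], [0.005, 0.998, -0.056], [-1.0, 0.005, 0.008]] [ 0.5   0.92 -0.4   1.47  0.42  0.84 -0.1 ]
t3.00 pos [ 0.6378 -0.242   0.1507] F [-0.7 -0.4  0.1] gap 0.0882
[[0.008, 0.056, 0.998], [0.005, 0.998, -0.056], [-1.0, 0.005, 0.008]] [ 0.5   0.92 -0.4   1.47  0.42  0.84 -0.1 ]
shift u [ 1.818 -0.502 -0.291]
rotvec tool [-0.009  0.008 -0.005]
rotvec tool [ 3.133 -0.008 -0.012]
[[227.76503644 239.53017635]]
```

View pics/s1.png

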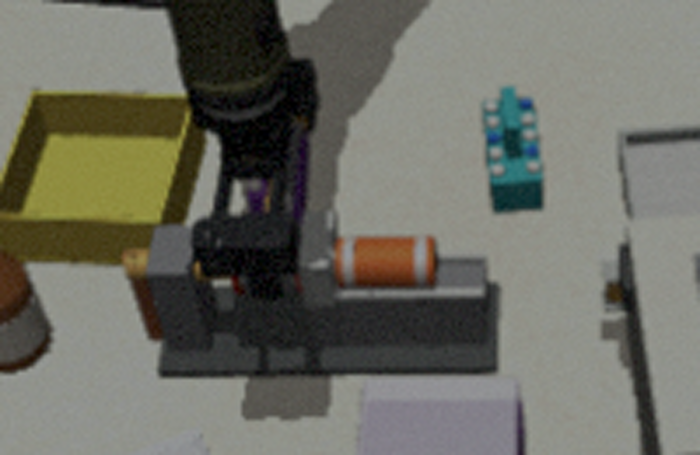

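The gripper's tips are above the sleeve, with the red rims just visible on both sides (crop 235 and 300). Correcting and descending.

>>> {"method": "play_rows", "body": {"steps": [{"gripper": 0, "tx": 0, "ty": -0.5, "tz": -0.3, "rx": 0, "ry": 0, "rz": 0}, {"gripper": 0, "tx": 0, "ty": 0, "tz": 0, "rx": 0, "ry": 0, "rz": 0}, {"gripper": 0, "tx": 0.6, "ty": 0, "tz": 0, "rx": 0, "ry": 0, "rz": 0}, {"gripper": 0, "tx": 0.6, "ty": 0, "tz": 0, "rx": 0, "ry": 0, "rz": 0}, {"gripper": 0, "tx": 0.55, "ty": 0, "tz": 0, "rx": 0, "ry": 0, "rz": 0}, {"gripper": 0, "tx": 0, "ty": 0, "tz": 0, "rx": 0, "ry": 0, "rz": 0}]}}

```text
t: 3.65
position: [0.6316, -0.2626, 0.1046]
tcp_rot: [0.022, 0.699, -0.023, 0.714]
ft_force: [-0.2, -0.1, -0.3]
finger_gap: 0.0881
```

Run:
```python
from h import *
go((.6287,-.2563,.096),zdir=(1,-.048,0))
```

```text
t3.65 pos [ 0.6316 -0.2626  0.1046] F [-0.2 -0.1 -0.3] gap 0.0881
[[0.021, 0.064, 0.998], [-0.001, 0.998, -0.064], [-1.0, -0.0, 0.021]] [ 0.52  0.97 -0.37  1.5   0.46  0.74 -0.1 ]
shift u [ 0.283  0.203 -0.116]
rotvec tool [-0.016  0.021  0.   ]
rotvec tool [ 3.125  0.    -0.033]
```

>>> {"method": "play_rows", "body": {"steps": [{"gripper": 0, "tx": 0.3, "ty": 0.2, "tz": -0.1, "rx": -0.016, "ry": 0.021, "rz": 0}, {"gripper": 0, "tx": 0, "ty": 0, "tz": 0, "rx": 0, "ry": 0, "rz": 0}, {"gripper": 1, "tx": 0, "ty": 0, "tz": 0, "rx": 0, "ry": 0, "rz": 0}, {"gripper": 1, "tx": 0, "ty": 0, "tz": 0, "rx": 0, "ry": 0, "rz": 0}, {"gripper": 1, "tx": 0, "ty": 0, "tz": 0, "rx": 0, "ry": 0, "rz": 0}, {"gripper": 1, "tx": 0, "ty": 0, "tz": 0, "rx": 0, "ry": 0, "rz": 0}, {"gripper": 1, "tx": 0, "ty": 0, "tz": 0, "rx": 0, "ry": 0, "rz": 0}], "newtons": 40}}

```text
t: 4.35
position: [0.6312, -0.2561, 0.0981]
tcp_rot: [0.016, 0.706, -0.017, 0.708]
ft_force: [0.2, -1.6, 0.7]
finger_gap: 0.0504
```

Run:
```python
from h import *
go((.6287,-.2563,.096),zdir=(1,-.048,0))
```

```text
t4.35 pos [ 0.6312 -0.2561  0.0981] F [ 0.2 -1.6  0.7] gap 0.0504
[[0.004, 0.047, 0.999], [-0.001, 0.999, -0.047], [-1.0, -0.001, 0.004]] [ 0.5   0.98 -0.37  1.49  0.46  0.75 -0.1 ]
shift u [ 0.071 -0.012 -0.083]
rotvec tool [0.001 0.004 0.001]
rotvec tool [-3.141e+00 -2.000e-03  6.000e-03]
```

>>> {"method": "play_rows", "body": {"steps": [{"gripper": 1, "tx": 0, "ty": 0, "tz": 0, "rx": 0, "ry": 0, "rz": 0}, {"gripper": 1, "tx": 0, "ty": 0, "tz": 0, "rx": 0, "ry": 0, "rz": 0}, {"gripper": 1, "tx": 0, "ty": 0, "tz": 0, "rx": 0, "ry": 0, "rz": 0}]}}

```text
t: 4.65
position: [0.6266, -0.256, 0.0977]
tcp_rot: [0.017, 0.709, -0.017, 0.704]
ft_force: [3.6, 0.1, -1.2]
finger_gap: 0.0346
```

>>> {"method": "play_rows", "body": {"steps": [{"gripper": 1, "tx": 0, "ty": -0.3, "tz": 0, "rx": 0, "ry": 0, "rz": 0}, {"gripper": 1, "tx": 0, "ty": -0.3, "tz": 0, "rx": 0, "ry": 0, "rz": 0}]}}

```text
t: 4.85
position: [0.6263, -0.2634, 0.0976]
tcp_rot: [0.02, 0.71, -0.01, 0.704]
ft_force: [-2.5, 12.0, 4.9]
finger_gap: 0.0345
```

>>> {"method": "play_rows", "body": {"steps": [{"gripper": 1, "tx": 0, "ty": -0.4, "tz": 0, "rx": 0, "ry": 0, "rz": 0}, {"gripper": 1, "tx": 0, "ty": -0.4, "tz": 0, "rx": 0, "ry": 0, "rz": 0}, {"gripper": 1, "tx": 0, "ty": -0.25, "tz": 0, "rx": 0, "ry": 0, "rz": 0}]}}

```text
t: 5.15
position: [0.6259, -0.272, 0.0976]
tcp_rot: [0.029, 0.712, 0.005, 0.702]
ft_force: [-3.6, 12.7, 5.1]
finger_gap: 0.0349
```

>>> {"method": "play_rows", "body": {"steps": [{"gripper": 1, "tx": 0, "ty": -0.35, "tz": 0, "rx": 0, "ry": 0, "rz": 0}, {"gripper": 1, "tx": 0, "ty": -0.3, "tz": 0, "rx": 0, "ry": 0, "rz": 0}, {"gripper": 1, "tx": 0, "ty": -0.25, "tz": 0, "rx": 0, "ry": 0, "rz": 0}, {"gripper": 1, "tx": 0, "ty": -0.25, "tz": 0, "rx": 0, "ry": 0, "rz": 0}, {"gripper": 1, "tx": 0, "ty": -0.25, "tz": 0, "rx": 0, "ry": 0, "rz": 0}, {"gripper": 1, "tx": 0, "ty": -0.25, "tz": 0, "rx": 0, "ry": 0, "rz": 0}]}}

```text
t: 5.75
position: [0.6261, -0.2707, 0.097]
tcp_rot: [0.049, 0.715, 0.04, 0.696]
ft_force: [-4.8, 11.5, 6.6]
finger_gap: 0.035
```

Run:
```python
from h import *
st()
im=cams.get_image("scene")
for c in("orange","red"):
  for q in blobs(im,c,(180,220,320,270),3): print(c,cv2.boundingRect(q))
cv2.imwrite("pics/s2.png",cv2.resize(im[200:300,170:310][:,:,::-1],None,fx=5,fy=5,interpolation=cv2.INTER_CUBIC))
```

```text
t5.75 pos [ 0.6261 -0.2707  0.097 ] F [-4.8 11.5  6.6] gap 0.0350
[[-0.027, 0.015, 1.0], [0.125, 0.992, -0.011], [-0.992, 0.124, -0.028]] [ 0.61  1.03 -0.48  1.4   0.39  0.87  0.06]
orange (261, 238, 27, 11)
```

View pics/s2.png

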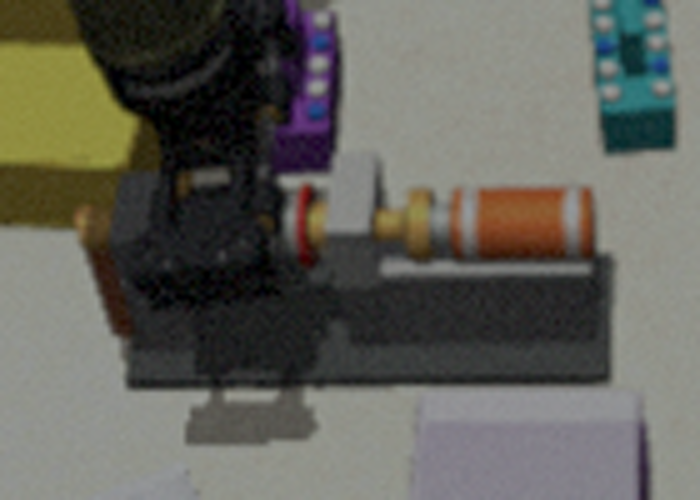

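Run:
```python
from h import *
for u,v in((297,230),(308,230),(316,230),(452,222),(594,222)):
    o,d=ray("scene",[(170+u/5,200+v/5)]); d=d[0]
    print(u,[ (o+d*(X-o[0])/d[0]).round(4).tolist() for X in(.64,.654)])
```

```text
297 [[0.64, -0.241, 0.1007], [0.654, -0.238, 0.1174]]
308 [[0.64, -0.2351, 0.1002], [0.654, -0.2322, 0.1168]]
316 [[0.64, -0.2308, 0.0998], [0.654, -0.228, 0.1165]]
452 [[0.64, -0.1569, 0.0997], [0.654, -0.1552, 0.1163]]
594 [[0.64, -0.0801, 0.0925], [0.654, -0.0796, 0.1093]]
```

Run:
```python
from h import *
a=cv2.imread("pics/scene0.png")
b=cv2.cvtColor(cams.get_image("scene"),cv2.COLOR_RGB2BGR)
for n,i in(("a",a),("b",b)):
    r=i[:,:,2].astype(int)-i[:,:,1]; 
    print(n)
    for v in(240,243,246,249): print(v,r[v,212:242].tolist())
st()
```

```text
a
240 [2, 5, 4, 10, 76, 74, 5, -5, -4, -1, 0, -2, -3, -2, -1, 0, -4, -2, 1, -3, -2, 6, 47, 39, 2, -2, -3, -2, 0, -1]
243 [15, 13, 13, 31, 86, 36, -6, -3, -3, -5, -2, -3, -3, -2, -4, -2, -4, -2, -2, -5, -2, 12, 46, 26, -1, -1, -1, 1, -1, 0]
246 [23, 26, 25, 42, 78, 34, -2, -4, -1, -4, 1, -2, -4, -4, -4, -2, 0, -3, -5, 0, -1, 7, 32, 15, -3, 0, 0, 1, -2, 0]
249 [4, 6, 8, 16, 60, 56, 8, 0, 1, 1, -1, 0, -4, 1, -3, -1, -2, 1, 0, -3, -2, 3, 30, 33, -1, 0, 0, -3, 1, 2]
b
240 [3, -4, -2, -4, 0, -1, 7, 0, -5, -5, 4, 0, -4, 8, -3, -1, 9, 50, 89, 38, 17, 23, 13, 9, -1, -3, -1, 0, 1, 0]
243 [-3, -3, -4, -3, 1, -4, -7, 1, 0, -1, 6, 11, -1, -1, -2, -4, 8, 60, 84, 14, 7, 9, 10, 3, -1, 0, 0, -2, 1, 1]
246 [-5, -7, -3, 2, 0, -3, -3, -3, -1, -2, 6, 3, 2, -1, -5, -5, 6, 53, 70, 26, 22, 23, 18, 5, -3, -1, -3, 3, 0, -1]
249 [-2, 1, -1, 2, -1, -1, -1, -3, 1, 1, 4, -7, -2, 4, -3, -4, 3, 38, 66, 37, 13, 15, 7, 4, -3, -2, 1, -1, 3, -3]
t5.85 pos [ 0.626  -0.2711  0.097 ] F [-3.7 12.7  6.3] gap 0.0346
[[-0.027, 0.015, 1.0], [0.124, 0.992, -0.012], [-0.992, 0.124, -0.028]] [ 0.61  1.03 -0.48  1.4   0.39  0.87  0.06]
```

Front rim has moved only about 12–13 mm, and the cartridge has popped (orange at crop 452–594). The tool tilted, so I'll square it and pull harder to be surely above 13 mm.

>>> {"method": "play_rows", "body": {"steps": [{"gripper": 1, "tx": 0, "ty": -0.5, "tz": 0, "rx": 0, "ry": 0, "rz": -0.12}, {"gripper": 1, "tx": 0, "ty": -0.6, "tz": 0, "rx": 0, "ry": 0, "rz": -0.1}, {"gripper": 1, "tx": 0, "ty": -0.6, "tz": 0, "rx": 0, "ry": 0, "rz": -0.08}]}}

```text
t: 6.15
position: [0.6259, -0.276, 0.0953]
tcp_rot: [-0.041, 0.719, -0.038, 0.692]
ft_force: [-7.4, 28.2, 4.4]
finger_gap: 0.0344
```

Run:
```python
from h import *
b=cv2.cvtColor(cams.get_image("scene"),cv2.COLOR_RGB2BGR)
r=b[:,:,2].astype(int)-b[:,:,1]; 
for v in(240,243,246,249): print(v,r[v,212:242].tolist())
go((.6287,-.2723,.097),zdir=(1,-.048,0))
```

```text
240 [1, 3, -1, 4, -2, -3, -1, -1, 10, 17, 6, 0, 1, -10, 6, -2, -9, 5, 12, 15, 13, 6, 6, 4, -1, -2, -1, -3, 1, 0]
243 [-1, -4, 0, -4, -5, -3, -6, -1, -1, 5, 5, -4, -3, 0, -9, -1, 3, 5, 13, 18, 19, 21, 13, 3, -2, -2, -2, 0, -2, -1]
246 [-1, -1, 2, -3, 3, -2, 0, -2, 1, 3, 0, 1, -3, 2, 0, -4, -8, 12, 22, 17, 17, 15, 11, 1, -1, -2, 1, -1, -2, -1]
249 [-1, 3, 3, -3, -2, -1, 0, 0, 1, 0, -4, -7, -2, -4, -3, -8, -3, 26, 35, 16, 14, 7, 7, 3, -1, -1, -1, -2, -2, -1]
t6.20 pos [ 0.626  -0.2754  0.0952] F [-7.4 16.6  7. ] gap 0.0339
[[-0.039, -0.011, 0.999], [-0.116, 0.993, 0.006], [-0.992, -0.116, -0.04]] [ 0.44  0.98 -0.3   1.49  0.54  0.77 -0.13]
shift u [-0.075  0.095  0.088]
rotvec tool [ 0.056 -0.037  0.117]
rotvec tool [-3.08  -0.181 -0.056]
```

28 N exceeds the spring's 14 N, so it's on the stop. Release.

>>> {"method": "play_rows", "body": {"steps": [{"gripper": 1, "tx": 0, "ty": -0.3, "tz": 0, "rx": 0, "ry": 0, "rz": 0.03}, {"gripper": 0, "tx": 0, "ty": 0, "tz": 0, "rx": 0, "ry": 0, "rz": 0}, {"gripper": 0, "tx": 0, "ty": 0, "tz": 0, "rx": 0, "ry": 0, "rz": 0}, {"gripper": 0, "tx": 0, "ty": 0, "tz": 0, "rx": 0, "ry": 0, "rz": 0}, {"gripper": 0, "tx": 0, "ty": 0, "tz": 0, "rx": 0, "ry": 0, "rz": 0}, {"gripper": 0, "tx": 0, "ty": 0, "tz": 0, "rx": 0, "ry": 0, "rz": 0}, {"gripper": 0, "tx": -0.5, "ty": 0, "tz": 0, "rx": 0, "ry": 0, "rz": 0}, {"gripper": 0, "tx": -0.8, "ty": 0, "tz": 0, "rx": 0, "ry": 0, "rz": 0}, {"gripper": 0, "tx": -0.8, "ty": 0, "tz": 0, "rx": 0, "ry": 0, "rz": 0}, {"gripper": 0, "tx": -0.8, "ty": 0, "tz": 0, "rx": 0, "ry": 0, "rz": 0.05}, {"gripper": 0, "tx": 0, "ty": 0, "tz": 0, "rx": 0, "ry": 0, "rz": 0}]}}

```text
t: 7.3
position: [0.6327, -0.2622, 0.1886]
tcp_rot: [-0.011, 0.72, 0.001, 0.694]
ft_force: [0.1, -1.6, -0.4]
finger_gap: 0.0882
```

Run:
```python
from h import *
a=cams.get_image("scene");t=cams.get_image("top")
b=cv2.cvtColor(a,cv2.COLOR_RGB2BGR)
r=b[:,:,2].astype(int)-b[:,:,1]; 
for v in(240,243,246,249): print(v,r[v,212:242].tolist())
for n,i,roi in(("top",t,(300,180,460,370)),("scene",a,(180,190,320,270))):
  for c in("orange","purple","turq"):
    for q in blobs(i,c,roi):
      print(n,c,cv2.boundingRect(q),np.round(cv2.minAreaRect(q)[0],1))
      if n=="top": print(plane("top",cv2.boxPoints(cv2.minAreaRect(q)),.09 if c=="orange" else .042).round(4).tolist())
go((.64,-.122,.15),zdir=(1,-.048,0))
```

```text
240 [3, 2, -2, 0, -3, -6, -8, 0, -6, -3, -1, -2, -1, 0, -3, -1, -1, -2, 2, -2, -2, 4, 27, 27, 1, -2, -2, -1, -1, -2]
243 [18, 12, 3, 5, -4, 8, -3, -1, 0, 4, 2, -4, -1, 0, -1, -4, -2, -2, 1, -1, 0, 7, 35, 16, -1, -2, 0, -1, -2, -4]
246 [15, 17, 16, 27, 51, 31, -4, -4, 1, -2, -1, -4, -1, -3, -1, 1, -3, -5, -4, 1, -3, 4, 22, 10, -2, -1, -2, 0, -2, -2]
249 [11, 6, 10, 12, 54, 44, 12, 1, -5, 0, 4, -3, 0, -7, -2, -2, 4, -2, -3, -2, -4, 4, 20, 23, 0, -2, 1, 1, 1, 3]
top orange (351, 230, 32, 17) [366.5 237.2]
[[0.6206, -0.0811, 0.09], [0.6588, -0.0849, 0.09], [0.6516, -0.1614, 0.09], [0.6135, -0.1572, 0.09]]
top purple (416, 290, 20, 41) [425.4 310. ]
[[0.5112, -0.2394, 0.042], [0.5125, -0.2841, 0.042], [0.4139, -0.283, 0.042], [0.4126, -0.2389, 0.042]]
top purple (340, 182, 47, 19) [360.5 197.4]
[[0.7555, -0.0494, 0.042], [0.7914, -0.0633, 0.042], [0.7439, -0.178, 0.042], [0.7085, -0.1637, 0.042]]
top turq (331, 292, 21, 42) [341.1 312.5]
[[0.5091, -0.0317, 0.042], [0.5112, -0.0775, 0.042], [0.4125, -0.0809, 0.042], [0.4105, -0.0357, 0.042]]
scene orange (261, 238, 27, 11) [274. 243.]
scene purple (225, 200, 12, 33) [230.  216.1]
scene turq (289, 195, 16, 28) [295.2 208.8]
t7.40 pos [ 0.631  -0.2599  0.1852] F [-0.4  0.6 -0.5] gap 0.0881
[[-0.043, -0.02, 0.999], [-0.013, 1.0, 0.02], [-0.999, -0.012, -0.043]] [ 0.51  0.89 -0.42  1.4   0.42  0.97  0.01]
shift u [1.102 4.603 0.441]
rotvec tool [ 0.068 -0.042  0.013]
rotvec tool [-3.073 -0.02  -0.065]
```

Sleeve is forward again (red pixels as at start) and the cartridge is at (0.636, −0.121). Going for it.

>>> {"method": "play_rows", "body": {"steps": [{"gripper": 0, "tx": 0, "ty": 0.9, "tz": 0, "rx": 0.068, "ry": -0.042, "rz": 0.013}, {"gripper": 0, "tx": 0, "ty": 0.9, "tz": 0.1, "rx": 0, "ry": 0, "rz": 0}, {"gripper": 0, "tx": 0, "ty": 0.9, "tz": 0.1, "rx": 0, "ry": 0, "rz": 0}, {"gripper": 0, "tx": 0, "ty": 0.9, "tz": 0.1, "rx": 0, "ry": 0, "rz": 0}, {"gripper": 0, "tx": 0.4, "ty": 0.9, "tz": 0.1, "rx": 0, "ry": 0, "rz": 0}, {"gripper": 0, "tx": 0.4, "ty": 0.3, "tz": 0, "rx": 0, "ry": 0, "rz": 0}, {"gripper": 0, "tx": 0, "ty": 0, "tz": 0, "rx": 0, "ry": 0, "rz": 0}]}}

```text
t: 8.1
position: [0.6421, -0.1131, 0.1518]
tcp_rot: [0.017, 0.712, -0.02, 0.702]
ft_force: [-0.3, 0.0, 0.5]
finger_gap: 0.0879
```

Run:
```python
from h import *
go((.636,-.121,.1015),zdir=(1,-.055,0))
```

```text
t8.10 pos [ 0.6421 -0.1131  0.1518] F [-0.3  0.   0.5] gap 0.0879
[[-0.014, 0.052, 0.999], [-0.003, 0.999, -0.052], [-1.0, -0.004, -0.014]] [ 0.29  0.88 -0.37  1.55  0.41  0.8  -0.29]
shift u [ 1.68  -0.266 -0.165]
rotvec tool [ 0.003 -0.014  0.004]
rotvec tool [-3.138 -0.007 -0.021]
```

>>> {"method": "play_rows", "body": {"steps": [{"gripper": 0, "tx": 0.4, "ty": -0.25, "tz": -0.15, "rx": 0, "ry": -0.014, "rz": 0}, {"gripper": 0, "tx": 0.5, "ty": 0, "tz": 0, "rx": 0, "ry": 0, "rz": 0}, {"gripper": 0, "tx": 0.5, "ty": 0, "tz": 0, "rx": 0, "ry": 0, "rz": 0}, {"gripper": 0, "tx": 0.4, "ty": 0, "tz": 0, "rx": 0, "ry": 0, "rz": 0}, {"gripper": 0, "tx": 0, "ty": 0, "tz": 0, "rx": 0, "ry": 0, "rz": 0}]}}

```text
t: 8.6
position: [0.6355, -0.1268, 0.0926]
tcp_rot: [0.017, 0.708, -0.023, 0.706]
ft_force: [-0.8, -0.4, 0.4]
finger_gap: 0.088
```

Run:
```python
from h import *
go((.636,-.121,.1015),zdir=(1,-.055,0))
```

```text
t8.60 pos [ 0.6355 -0.1268  0.0926] F [-0.8 -0.4  0.4] gap 0.0880
[[-0.003, 0.056, 0.998], [-0.009, 0.998, -0.056], [-1.0, -0.009, -0.003]] [ 0.3   0.95 -0.33  1.6   0.46  0.67 -0.32]
shift u [-0.298  0.19   0.006]
rotvec tool [-0.002 -0.003  0.009]
rotvec tool [3.14  0.014 0.005]
```

>>> {"method": "play_rows", "body": {"steps": [{"gripper": 0, "tx": -0.3, "ty": 0.2, "tz": 0, "rx": 0, "ry": 0, "rz": 0}, {"gripper": 1, "tx": 0, "ty": 0, "tz": 0, "rx": 0, "ry": 0, "rz": 0}, {"gripper": 1, "tx": 0, "ty": 0, "tz": 0, "rx": 0, "ry": 0, "rz": 0}, {"gripper": 1, "tx": 0, "ty": 0, "tz": 0, "rx": 0, "ry": 0, "rz": 0}, {"gripper": 1, "tx": 0, "ty": 0, "tz": 0, "rx": 0, "ry": 0, "rz": 0}, {"gripper": 1, "tx": 0, "ty": 0, "tz": 0, "rx": 0, "ry": 0, "rz": 0}, {"gripper": 1, "tx": 0, "ty": 0, "tz": 0, "rx": 0, "ry": 0, "rz": 0}, {"gripper": 1, "tx": 0, "ty": 0, "tz": 0, "rx": 0, "ry": 0, "rz": 0}, {"gripper": 1, "tx": 0, "ty": 0, "tz": 0, "rx": 0, "ry": 0, "rz": 0}], "newtons": 25}}

```text
t: 9.5
position: [0.6367, -0.1198, 0.1045]
tcp_rot: [0.017, 0.707, -0.023, 0.706]
ft_force: [0.4, 0.4, 1.0]
finger_gap: 0.0394
```

Run:
```python
from h import *
go((.463,-.411,.21),zdir=(1,-.055,0))
```

```text
t9.50 pos [ 0.6367 -0.1198  0.1045] F [0.4 0.4 1. ] gap 0.0394
[[-0.002, 0.056, 0.998], [-0.009, 0.998, -0.056], [-1.0, -0.009, -0.001]] [ 0.29  0.94 -0.33  1.6   0.45  0.68 -0.33]
shift u [ -3.422 -10.049  -5.237]
rotvec tool [-0.001 -0.001  0.009]
rotvec tool [3.14e+00 1.40e-02 2.00e-03]
```

Gripped at 39.4 mm. Lift 105 mm and go to the bin.

>>> {"method": "play_rows", "body": {"steps": [{"gripper": 1, "tx": -0.5, "ty": 0, "tz": 0, "rx": 0, "ry": 0, "rz": 0}, {"gripper": 1, "tx": -0.9, "ty": 0, "tz": 0, "rx": 0, "ry": 0, "rz": 0}, {"gripper": 1, "tx": -0.9, "ty": 0, "tz": 0, "rx": 0, "ry": 0, "rz": 0}, {"gripper": 1, "tx": -0.9, "ty": 0, "tz": -0.3, "rx": 0, "ry": 0, "rz": 0}, {"gripper": 1, "tx": -0.2, "ty": -0.7, "tz": -0.6, "rx": 0, "ry": 0, "rz": 0}, {"gripper": 1, "tx": 0, "ty": -0.9, "tz": -0.6, "rx": 0, "ry": 0, "rz": 0}, {"gripper": 1, "tx": 0, "ty": -0.9, "tz": -0.6, "rx": 0, "ry": 0, "rz": 0}, {"gripper": 1, "tx": 0, "ty": -0.9, "tz": -0.6, "rx": 0, "ry": 0, "rz": 0}, {"gripper": 1, "tx": 0, "ty": -0.9, "tz": -0.6, "rx": 0, "ry": 0, "rz": 0}, {"gripper": 1, "tx": 0, "ty": -0.9, "tz": -0.6, "rx": 0, "ry": 0, "rz": 0}, {"gripper": 1, "tx": 0, "ty": -0.9, "tz": -0.5, "rx": 0, "ry": 0, "rz": 0}, {"gripper": 1, "tx": 0, "ty": 0, "tz": 0, "rx": 0, "ry": 0, "rz": 0}]}}

```text
t: 10.7
position: [0.4955, -0.3004, 0.2207]
tcp_rot: [0.015, 0.701, -0.023, 0.712]
ft_force: [-1.1, -0.5, -2.4]
finger_gap: 0.0391
```

Run:
```python
from h import *
go((.461,-.411,.15),zdir=(1,-.055,0))
```

```text
t10.70 pos [ 0.4955 -0.3004  0.2207] F [-1.1 -0.5 -2.4] gap 0.0391
[[0.015, 0.053, 0.998], [-0.012, 0.999, -0.053], [-1.0, -0.011, 0.015]] [ 0.71  0.7  -0.43  1.76  0.41  0.75  0.02]
shift u [ 2.385 -3.715 -0.991]
rotvec tool [0.002 0.015 0.011]
rotvec tool [-3.14  -0.018  0.024]
```

>>> {"method": "play_rows", "body": {"steps": [{"gripper": 1, "tx": 0, "ty": -0.8, "tz": -0.25, "rx": 0, "ry": 0, "rz": 0}, {"gripper": 1, "tx": 0, "ty": -0.8, "tz": -0.25, "rx": 0, "ry": 0, "rz": 0}, {"gripper": 1, "tx": 0, "ty": -0.8, "tz": -0.25, "rx": 0, "ry": 0, "rz": 0}, {"gripper": 1, "tx": 0, "ty": -0.8, "tz": -0.25, "rx": 0, "ry": 0, "rz": 0}, {"gripper": 1, "tx": 0.6, "ty": 0, "tz": 0, "rx": 0, "ry": 0, "rz": 0}, {"gripper": 1, "tx": 0.8, "ty": 0, "tz": 0, "rx": 0, "ry": 0, "rz": 0}, {"gripper": 1, "tx": 0.6, "ty": 0, "tz": 0, "rx": 0, "ry": 0, "rz": 0}, {"gripper": 1, "tx": 0, "ty": 0, "tz": 0, "rx": 0, "ry": 0, "rz": 0}]}}

```text
t: 11.5
position: [0.4672, -0.3993, 0.1674]
tcp_rot: [0.012, 0.696, -0.024, 0.717]
ft_force: [-0.9, -0.2, -1.6]
finger_gap: 0.0395
```

Run:
```python
from h import *
go((.461,-.399,.05),zdir=(1,-.055,0))
```

```text
t11.50 pos [ 0.4672 -0.3993  0.1674] F [-0.9 -0.2 -1.6] gap 0.0395
[[0.03, 0.052, 0.998], [-0.018, 0.999, -0.052], [-0.999, -0.016, 0.031]] [ 0.86  0.81 -0.41  1.71  0.47  0.69  0.16]
shift u [ 3.904  0.062 -0.325]
rotvec tool [0.003 0.031 0.016]
rotvec tool [-3.138 -0.025  0.048]
```

>>> {"method": "play_rows", "body": {"steps": [{"gripper": 1, "tx": 0.7, "ty": 0, "tz": -0.3, "rx": 0, "ry": 0.03, "rz": 0.01}, {"gripper": 1, "tx": 0.8, "ty": 0, "tz": 0, "rx": 0, "ry": 0, "rz": 0}, {"gripper": 1, "tx": 0.8, "ty": 0, "tz": 0, "rx": 0, "ry": 0, "rz": 0}, {"gripper": 1, "tx": 0.8, "ty": 0, "tz": 0, "rx": 0, "ry": 0, "rz": 0}, {"gripper": 1, "tx": 0.4, "ty": 0, "tz": 0, "rx": 0, "ry": 0, "rz": 0}, {"gripper": 1, "tx": 0, "ty": 0, "tz": 0, "rx": 0, "ry": 0, "rz": 0}]}}

```text
t: 12.1
position: [0.4676, -0.4004, 0.0674]
tcp_rot: [0.013, 0.702, -0.022, 0.712]
ft_force: [-0.5, 0.5, -0.4]
finger_gap: 0.0394
```

>>> {"method": "play_rows", "body": {"steps": [{"gripper": 1, "tx": 0.5, "ty": 0, "tz": -0.2, "rx": 0, "ry": 0, "rz": 0}, {"gripper": 1, "tx": 0, "ty": 0, "tz": 0, "rx": 0, "ry": 0, "rz": 0}, {"gripper": 0.3, "tx": 0, "ty": 0, "tz": 0, "rx": 0, "ry": 0, "rz": 0}, {"gripper": 0.3, "tx": 0, "ty": 0, "tz": 0, "rx": 0, "ry": 0, "rz": 0}, {"gripper": 0.3, "tx": 0, "ty": 0, "tz": 0, "rx": 0, "ry": 0, "rz": 0}, {"gripper": 0.3, "tx": 0, "ty": 0, "tz": 0, "rx": 0, "ry": 0, "rz": 0}, {"gripper": 0.3, "tx": -0.6, "ty": 0, "tz": 0, "rx": 0, "ry": 0, "rz": 0}, {"gripper": 0.3, "tx": -1, "ty": 0, "tz": 0, "rx": 0, "ry": 0, "rz": 0}, {"gripper": 0.3, "tx": -1, "ty": 0, "tz": 0, "rx": 0, "ry": 0, "rz": 0}, {"gripper": 0.3, "tx": -1, "ty": 0, "tz": 0, "rx": 0, "ry": 0, "rz": 0}, {"gripper": 0.3, "tx": -1, "ty": 0, "tz": 0, "rx": 0, "ry": 0, "rz": 0}, {"gripper": 0.3, "tx": 0, "ty": 0, "tz": 0, "rx": 0, "ry": 0, "rz": 0}]}}

```text
t: 13.3
position: [0.4654, -0.3997, 0.2051]
tcp_rot: [0.01, 0.697, -0.024, 0.717]
ft_force: [1.0, 0.7, 0.1]
finger_gap: 0.0614
```

Run:
```python
from h import *
t=cams.get_image("top");a=cams.get_image("scene")
for n,i,roi in(("top",t,(300,260,530,370)),("scene",a,(130,190,320,270))):
  for c in("orange","purple","turq"):
    for q in blobs(i,c,roi):
      print(n,c,cv2.boundingRect(q),np.round(cv2.minAreaRect(q)[0],1))
      if n=="top": print(plane("top",cv2.boxPoints(cv2.minAreaRect(q)),.024 if c=="orange" else .042).round(4).tolist())
cv2.imwrite("pics/t2.png",cv2.resize(t[140:370,110:540][:,:,::-1],None,fx=1.86,fy=1.86,interpolation=cv2.INTER_CUBIC))
go((.4625,-.2605,.15),zdir=(0,-1,0))
```

```text
top orange (467, 298, 31, 14) [481.5 305.4]
[[0.462, -0.3636, 0.024], [0.4914, -0.3686, 0.024], [0.4825, -0.4415, 0.024], [0.4532, -0.4362, 0.024]]
top purple (415, 290, 21, 41) [425. 310.]
[[0.5114, -0.2378, 0.042], [0.5128, -0.2841, 0.042], [0.4138, -0.283, 0.042], [0.4124, -0.2373, 0.042]]
top turq (331, 292, 21, 42) [341.1 312.5]
[[0.5091, -0.0317, 0.042], [0.5112, -0.0775, 0.042], [0.4126, -0.0809, 0.042], [0.4106, -0.0357, 0.042]]
scene orange (170, 216, 25, 10) [182.  220.5]
scene purple (221, 200, 16, 34) [228.7 216.6]
scene turq (289, 195, 16, 33) [295.5 210.8]
t13.40 pos [ 0.4634 -0.3988  0.2014] F [-0.5 -0.1  0. ] gap 0.0615
[[0.021, 0.048, 0.999], [-0.016, 0.999, -0.047], [-1.0, -0.015, 0.022]] [ 0.88  0.76 -0.44  1.69  0.44  0.76  0.18]
shift u [ 1.637  4.629 -0.284]
rotvec tool [ 1.523  0.029 -0.005]
rotvec tool [-1.618  0.005  0.03 ]
```

View pics/t2.png

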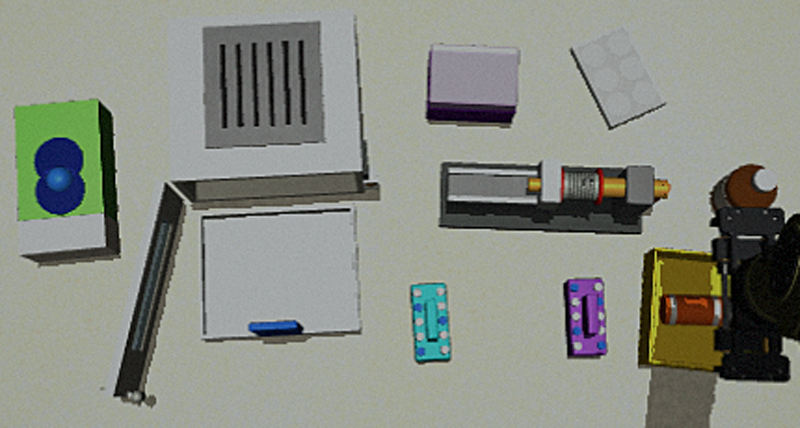

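The cartridge lies in the bin (crop 693,309). Both racks are unmoved. Now turn the jaws to lie along y.

>>> {"method": "play_rows", "body": {"steps": [{"gripper": 0.3, "tx": 0, "ty": 0.3, "tz": 0, "rx": -0.15, "ry": 0, "rz": 0}, {"gripper": 0.3, "tx": 0, "ty": 0, "tz": 0, "rx": -0.15, "ry": 0, "rz": 0}, {"gripper": 0.3, "tx": 0, "ty": 0, "tz": 0, "rx": -0.15, "ry": 0, "rz": 0}, {"gripper": 0.3, "tx": 0, "ty": 0, "tz": 0, "rx": -0.15, "ry": 0, "rz": 0}, {"gripper": 0.3, "tx": 0, "ty": 0, "tz": 0, "rx": -0.15, "ry": 0, "rz": 0}, {"gripper": 0.3, "tx": 0, "ty": 0, "tz": 0, "rx": -0.15, "ry": 0, "rz": 0}, {"gripper": 0.3, "tx": 0, "ty": 0, "tz": 0, "rx": -0.15, "ry": 0, "rz": 0}, {"gripper": 0.3, "tx": 0, "ty": 0, "tz": 0, "rx": -0.15, "ry": 0, "rz": 0}, {"gripper": 0.3, "tx": 0, "ty": 0, "tz": 0, "rx": -0.15, "ry": 0, "rz": 0}, {"gripper": 0.3, "tx": 0, "ty": 0, "tz": 0, "rx": -0.15, "ry": 0, "rz": 0}, {"gripper": 0.3, "tx": 0, "ty": 0, "tz": 0, "rx": -0.1, "ry": 0, "rz": 0}, {"gripper": 0.3, "tx": 0, "ty": 0, "tz": 0, "rx": 0, "ry": 0, "rz": 0}]}}

```text
t: 14.6
position: [0.4535, -0.384, 0.1811]
tcp_rot: [-0.496, 0.502, 0.501, 0.501]
ft_force: [0.7, 0.1, -0.7]
finger_gap: 0.0619
```

Run:
```python
from h import *
go((.4625,-.2615,.16),zdir=(0,1,0))
```

```text
t14.60 pos [ 0.4535 -0.384   0.1811] F [ 0.7  0.1 -0.7] gap 0.0619
[[-0.007, -1.0, 0.006], [0.003, 0.006, 1.0], [-1.0, 0.007, 0.003]] [ 1.08  0.89 -0.85  1.71  0.81  0.94  1.46]
shift u [ 0.714 -0.282  4.083]
rotvec tool [-0.006  0.003 -0.007]
rotvec tool [ 3.136 -0.01  -0.004]
```

>>> {"method": "play_rows", "body": {"steps": [{"gripper": 0.3, "tx": 0, "ty": -0.1, "tz": 0.9, "rx": 0, "ry": 0, "rz": 0}, {"gripper": 0.3, "tx": 0, "ty": -0.1, "tz": 0.9, "rx": 0, "ry": 0, "rz": 0}, {"gripper": 0.3, "tx": 0, "ty": -0.1, "tz": 0.9, "rx": 0, "ry": 0, "rz": 0}, {"gripper": 0.3, "tx": 0, "ty": 0, "tz": 0.9, "rx": 0, "ry": 0, "rz": 0}, {"gripper": 0.3, "tx": 0.5, "ty": 0, "tz": 0.3, "rx": 0, "ry": 0, "rz": 0}, {"gripper": 0.3, "tx": 0, "ty": 0, "tz": 0, "rx": 0, "ry": 0, "rz": 0}]}}

```text
t: 15.2
position: [0.4605, -0.2626, 0.1599]
tcp_rot: [-0.488, 0.508, 0.5, 0.505]
ft_force: [-0.8, -0.4, -0.6]
finger_gap: 0.0613
```

Run:
```python
from h import *
go((.4625,-.2615,.077),zdir=(0.00,1,0))
```

```text
t15.20 pos [ 0.4605 -0.2626  0.1599] F [-0.8 -0.4 -0.6] gap 0.0613
[[-0.015, -1.0, 0.025], [0.009, 0.025, 1.0], [-1.0, 0.015, 0.009]] [ 0.89  0.85 -0.81  1.91  0.85  0.79  1.15]
shift u [ 2.762 -0.107  0.015]
rotvec tool [-0.025  0.009 -0.015]
rotvec tool [ 3.116 -0.024 -0.014]
```

>>> {"method": "play_rows", "body": {"steps": [{"gripper": 0.3, "tx": 0.5, "ty": -0.1, "tz": 0, "rx": -0.025, "ry": 0.01, "rz": -0.015}, {"gripper": 0.3, "tx": 0.7, "ty": 0, "tz": 0, "rx": 0, "ry": 0, "rz": 0}, {"gripper": 0.3, "tx": 0.7, "ty": 0, "tz": 0, "rx": 0, "ry": 0, "rz": 0}, {"gripper": 0.3, "tx": 0.6, "ty": 0, "tz": 0, "rx": 0, "ry": 0, "rz": 0}, {"gripper": 0.3, "tx": 0, "ty": 0, "tz": 0, "rx": 0, "ry": 0, "rz": 0}]}}

```text
t: 15.7
position: [0.4632, -0.2663, 0.0819]
tcp_rot: [-0.498, 0.504, 0.497, 0.502]
ft_force: [-1.1, -0.1, 0.7]
finger_gap: 0.0616
```

Run:
```python
from h import *
go((.4625,-.2615,.077),zdir=(0.00,1,0))
```

```text
t15.70 pos [ 0.4632 -0.2663  0.0819] F [-1.1 -0.1  0.7] gap 0.0616
[[-0.001, -1.0, 0.011], [-0.004, 0.011, 1.0], [-1.0, 0.001, -0.004]] [ 0.83  0.95 -0.68  1.95  1.04  0.64  1.01]
shift u [0.163 0.026 0.16 ]
rotvec tool [-0.011 -0.004 -0.001]
rotvec tool [ 3.13e+00 -2.00e-03  6.00e-03]
```

>>> {"method": "play_rows", "body": {"steps": [{"gripper": 0.3, "tx": 0.17, "ty": 0, "tz": 0.15, "rx": -0.01, "ry": 0, "rz": 0}, {"gripper": 1, "tx": 0, "ty": 0, "tz": 0, "rx": 0, "ry": 0, "rz": 0}, {"gripper": 1, "tx": 0, "ty": 0, "tz": 0, "rx": 0, "ry": 0, "rz": 0}, {"gripper": 1, "tx": 0, "ty": 0, "tz": 0, "rx": 0, "ry": 0, "rz": 0}, {"gripper": 1, "tx": 0, "ty": 0, "tz": 0, "rx": 0, "ry": 0, "rz": 0}, {"gripper": 1, "tx": 0, "ty": 0, "tz": 0, "rx": 0, "ry": 0, "rz": 0}, {"gripper": 1, "tx": 0, "ty": 0, "tz": 0, "rx": 0, "ry": 0, "rz": 0}, {"gripper": 1, "tx": 0, "ty": 0, "tz": 0, "rx": 0, "ry": 0, "rz": 0}, {"gripper": 1, "tx": 0, "ty": 0, "tz": 0, "rx": 0, "ry": 0, "rz": 0}, {"gripper": 1, "tx": 0, "ty": 0, "tz": 0, "rx": 0, "ry": 0, "rz": 0}], "newtons": 30}}

```text
t: 16.7
position: [0.4647, -0.2633, 0.0794]
tcp_rot: [-0.501, 0.502, 0.497, 0.5]
ft_force: [0.3, -0.3, -0.4]
finger_gap: 0.0135
```

Run:
```python
from h import *
p,M=st()
yaw=.025;c,s=np.cos(yaw),np.sin(yaw);S=np.array([.531,.1395])
for y in(-.06,.04): print(y,S+np.array([-s*y,c*y]))
```

```text
t16.70 pos [ 0.4647 -0.2633  0.0794] F [ 0.3 -0.3 -0.4] gap 0.0135
[[0.002, -1.0, 0.005], [-0.006, 0.005, 1.0], [-1.0, -0.002, -0.006]] [ 0.82  0.95 -0.68  1.96  1.06  0.63  0.99]
-0.06 [0.53249984 0.07951875]
0.04 [0.5300001 0.1794875]
```

>>> {"method": "play_rows", "body": {"steps": [{"gripper": 1, "tx": -0.5, "ty": 0, "tz": 0, "rx": 0, "ry": 0, "rz": 0}, {"gripper": 1, "tx": -0.9, "ty": 0, "tz": 0, "rx": 0, "ry": 0, "rz": 0}, {"gripper": 1, "tx": -0.9, "ty": 0, "tz": 0, "rx": 0, "ry": 0, "rz": 0}, {"gripper": 1, "tx": -0.9, "ty": 0, "tz": 0.4, "rx": 0, "ry": 0, "rz": 0}, {"gripper": 1, "tx": -0.2, "ty": 0, "tz": 0.9, "rx": 0, "ry": 0, "rz": 0}, {"gripper": 1, "tx": 0, "ty": -0.3, "tz": 0.9, "rx": 0, "ry": 0, "rz": 0}, {"gripper": 1, "tx": 0, "ty": -0.3, "tz": 0.9, "rx": 0, "ry": 0, "rz": 0}, {"gripper": 1, "tx": 0, "ty": -0.3, "tz": 0.9, "rx": 0, "ry": 0, "rz": 0}, {"gripper": 1, "tx": 0, "ty": -0.3, "tz": 0.9, "rx": 0, "ry": 0, "rz": 0}, {"gripper": 1, "tx": 0, "ty": -0.3, "tz": 0.9, "rx": 0, "ry": 0, "rz": 0}, {"gripper": 1, "tx": 0, "ty": -0.3, "tz": 0.9, "rx": 0, "ry": 0, "rz": 0}, {"gripper": 1, "tx": 0, "ty": 0, "tz": 0, "rx": 0, "ry": 0, "rz": 0}]}}

```text
t: 17.9
position: [0.5188, -0.0563, 0.1813]
tcp_rot: [-0.498, 0.505, 0.497, 0.5]
ft_force: [-0.0, 0.2, -1.3]
finger_gap: 0.014
```

Run:
```python
from h import *
go((.531,.178,.16),zdir=(-0.025,1,0))
```

```text
t17.90 pos [ 0.5188 -0.0563  0.1813] F [-0.   0.2 -1.3] gap 0.0140
[[-0.004, -1.0, 0.01], [-0.004, 0.01, 1.0], [-1.0, 0.004, -0.005]] [ 0.48  0.79 -0.8   1.93  0.82  0.78  0.77]
shift u [ 0.673 -0.332  7.817]
rotvec tool [-0.035 -0.004 -0.004]
rotvec tool [ 3.107 -0.007  0.007]
```

>>> {"method": "play_rows", "body": {"steps": [{"gripper": 1, "tx": 0, "ty": 0, "tz": 0.9, "rx": 0, "ry": 0, "rz": 0}, {"gripper": 1, "tx": 0, "ty": 0, "tz": 0.9, "rx": 0, "ry": 0, "rz": 0}, {"gripper": 1, "tx": 0, "ty": 0, "tz": 0.9, "rx": 0, "ry": 0, "rz": 0}, {"gripper": 1, "tx": 0, "ty": 0, "tz": 0.9, "rx": 0, "ry": 0, "rz": 0}, {"gripper": 1, "tx": 0, "ty": 0, "tz": 0.9, "rx": 0, "ry": 0, "rz": 0}, {"gripper": 1, "tx": 0, "ty": 0, "tz": 0.9, "rx": 0, "ry": 0, "rz": 0}, {"gripper": 1, "tx": 0, "ty": 0, "tz": 0.9, "rx": 0, "ry": 0, "rz": 0}, {"gripper": 1, "tx": 0, "ty": 0, "tz": 0.9, "rx": -0.035, "ry": 0, "rz": 0}, {"gripper": 1, "tx": 0, "ty": 0, "tz": 0.3, "rx": 0, "ry": 0, "rz": 0}, {"gripper": 1, "tx": 0, "ty": 0, "tz": 0, "rx": 0, "ry": 0, "rz": 0}]}}

```text
t: 18.9
position: [0.5188, 0.1682, 0.1754]
tcp_rot: [0.505, -0.502, -0.504, -0.489]
ft_force: [-0.2, -0.1, -1.2]
finger_gap: 0.0138
```

Run:
```python
from h import *
go((.531,.178,.102),zdir=(-0.025,1,0))
t=cams.get_image("top");a=cams.get_image("scene")
v=np.vstack([cv2.resize(a[150:270,270:470],(800,480),interpolation=2)[:300],cv2.resize(t[220:370,160:360],(400,300),interpolation=2).repeat(1,1) if 0 else np.hstack([cv2.resize(t[220:370,160:360],(400,300),interpolation=2),np.zeros((300,400,3),np.uint8)])])
cv2.imwrite("pics/c3.png",v[:,:,::-1])
```

```text
t18.90 pos [0.5188 0.1682 0.1754] F [-0.2 -0.1 -1.2] gap 0.0138
[[-0.013, -1.0, -0.019], [-0.014, -0.018, 1.0], [-1.0, 0.013, -0.014]] [ 0.04  0.82 -0.78  1.86  0.79  0.82  0.43]
shift u [ 2.436 -0.446  0.352]
rotvec tool [-0.007 -0.014 -0.013]
rotvec tool [ 3.135 -0.021  0.021]
```

View pics/c3.png

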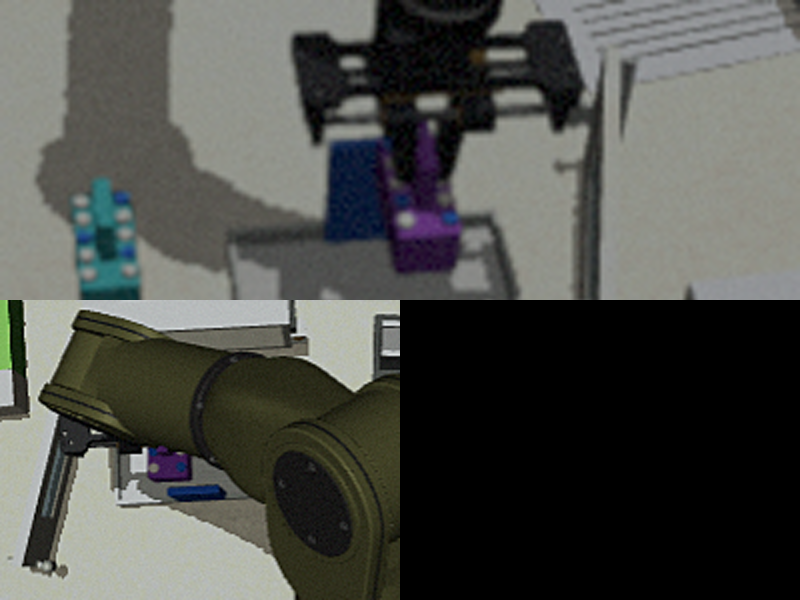

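The purple rack hangs over the shelf just behind and beside the blue tab, gripper clear of the door. Shift 12 mm inward and lower.

>>> {"method": "play_rows", "body": {"steps": [{"gripper": 1, "tx": 0, "ty": -0.45, "tz": 0, "rx": -0.007, "ry": -0.014, "rz": -0.013}, {"gripper": 1, "tx": 0.5, "ty": 0, "tz": 0, "rx": 0, "ry": 0, "rz": 0}, {"gripper": 1, "tx": 0.6, "ty": 0, "tz": 0, "rx": 0, "ry": 0, "rz": 0}, {"gripper": 1, "tx": 0.5, "ty": 0, "tz": 0, "rx": 0, "ry": 0, "rz": 0}, {"gripper": 1, "tx": 0.3, "ty": 0, "tz": 0, "rx": 0, "ry": 0, "rz": 0}, {"gripper": 1, "tx": 0, "ty": 0, "tz": 0, "rx": 0, "ry": 0, "rz": 0}]}}

```text
t: 19.6
position: [0.5351, 0.157, 0.1121]
tcp_rot: [0.504, -0.499, -0.502, -0.495]
ft_force: [0.7, 0.1, -1.9]
finger_gap: 0.0135
```

Run:
```python
from h import *
go((.531,.170,.0995),zdir=(-0.025,1,0))
```

```text
t19.60 pos [0.5351 0.157  0.1121] F [ 0.7  0.1 -1.9] gap 0.0135
[[-0.001, -1.0, -0.012], [-0.007, -0.012, 1.0], [-1.0, 0.001, -0.007]] [ 0.02  0.92 -0.69  1.87  0.9   0.71  0.37]
shift u [0.416 0.131 0.438]
rotvec tool [-0.013 -0.007 -0.001]
rotvec tool [ 3.129e+00 -1.000e-03  1.100e-02]
```

>>> {"method": "play_rows", "body": {"steps": [{"gripper": 1, "tx": 0, "ty": 0.1, "tz": 0.45, "rx": -0.01, "ry": 0, "rz": 0}, {"gripper": 1, "tx": 0.2, "ty": 0, "tz": 0.1, "rx": 0, "ry": 0, "rz": 0}, {"gripper": 1, "tx": 0.15, "ty": 0, "tz": 0, "rx": 0, "ry": 0, "rz": 0}, {"gripper": 1, "tx": 0, "ty": 0, "tz": 0, "rx": 0, "ry": 0, "rz": 0}]}}

```text
t: 20.0
position: [0.5318, 0.1765, 0.1015]
tcp_rot: [0.507, -0.495, -0.505, -0.493]
ft_force: [0.6, 0.6, -1.4]
finger_gap: 0.0133
```

Run:
```python
from h import *
go((.531,.170,.0995),zdir=(-0.025,1,0))
```

```text
t20.00 pos [0.5318 0.1765 0.1015] F [ 0.6  0.6 -1.4] gap 0.0133
[[0.001, -1.0, -0.024], [-0.005, -0.024, 1.0], [-1.0, -0.0, -0.005]] [-0.02  0.93 -0.68  1.87  0.92  0.7   0.33]
shift u [ 0.068  0.031 -0.214]
rotvec tool [-0.001 -0.005  0.   ]
rotvec tool [3.141e+00 1.000e-03 7.000e-03]
```

>>> {"method": "play_rows", "body": {"steps": [{"gripper": 1, "tx": 0.1, "ty": 0, "tz": -0.15, "rx": 0, "ry": 0, "rz": 0}, {"gripper": 1, "tx": 0.05, "ty": 0, "tz": 0, "rx": 0, "ry": 0, "rz": 0}]}}

```text
t: 20.2
position: [0.5329, 0.1741, 0.0993]
tcp_rot: [0.508, -0.493, -0.505, -0.494]
ft_force: [-1.7, -3.2, 17.3]
finger_gap: 0.0136
```

Contact: it stands. Release and rise.

>>> {"method": "play_rows", "body": {"steps": [{"gripper": 0.5, "tx": 0, "ty": 0, "tz": 0, "rx": 0, "ry": 0, "rz": 0}, {"gripper": 0.5, "tx": 0, "ty": 0, "tz": 0, "rx": 0, "ry": 0, "rz": 0}, {"gripper": 0.5, "tx": 0, "ty": 0, "tz": 0, "rx": 0, "ry": 0, "rz": 0}, {"gripper": 0.5, "tx": 0, "ty": 0, "tz": 0, "rx": 0, "ry": 0, "rz": 0}, {"gripper": 0.5, "tx": -0.5, "ty": 0, "tz": 0, "rx": 0, "ry": 0, "rz": 0}, {"gripper": 0.5, "tx": -0.9, "ty": 0, "tz": 0, "rx": 0, "ry": 0, "rz": 0}, {"gripper": 0.5, "tx": -0.9, "ty": 0, "tz": 0, "rx": 0, "ry": 0, "rz": 0}, {"gripper": 0.5, "tx": -0.6, "ty": 0, "tz": -0.5, "rx": 0, "ry": 0, "rz": 0}, {"gripper": 0.5, "tx": 0, "ty": 0.3, "tz": -0.9, "rx": 0, "ry": 0, "rz": 0}, {"gripper": 0.5, "tx": 0, "ty": 0.3, "tz": -0.9, "rx": 0, "ry": 0, "rz": 0}, {"gripper": 0.5, "tx": 0, "ty": 0.3, "tz": -0.9, "rx": 0, "ry": 0, "rz": 0}, {"gripper": 0.5, "tx": 0, "ty": 0.3, "tz": -0.9, "rx": 0, "ry": 0, "rz": 0}]}}

```text
t: 21.4
position: [0.5011, 0.0519, 0.1978]
tcp_rot: [0.51, -0.487, -0.506, -0.496]
ft_force: [-0.3, -0.4, 0.2]
finger_gap: 0.0442
```

Run:
```python
from h import *
t=cams.get_image("top")
for c in("purple","turq"):
    for q in blobs(t,c,(200,240,460,370)):
      print(c,cv2.boundingRect(q)); print(plane("top",cv2.boxPoints(cv2.minAreaRect(q)),.062 if c=="purple" else .042).round(4).tolist())
go((.460,-.058,.16),zdir=(-0.035,1,0))
```

```text
purple (236, 267, 20, 42)
[[0.5738, 0.1992, 0.062], [0.575, 0.1555, 0.062], [0.4761, 0.1505, 0.062], [0.4749, 0.1936, 0.062]]
turq (333, 323, 13, 11)
[[0.4223, -0.0253, 0.042], [0.4367, -0.0371, 0.042], [0.414, -0.0651, 0.042], [0.3997, -0.0533, 0.042]]
t21.45 pos [0.4992 0.0454 0.1969] F [-2.7 -3.9 -0.5] gap 0.0443
[[0.01, -1.0, -0.028], [-0.002, -0.028, 1.0], [-1.0, -0.01, -0.002]] [ 0.3   0.74 -0.81  1.99  0.81  0.75  0.59]
shift u [ 1.223  1.413 -3.407]
rotvec tool [-0.007 -0.002  0.01 ]
rotvec tool [3.134e+00 1.500e-02 3.000e-03]
```

>>> {"method": "play_rows", "body": {"steps": [{"gripper": 0.3, "tx": 0, "ty": 0.35, "tz": -0.85, "rx": 0, "ry": 0, "rz": 0}, {"gripper": 0.3, "tx": 0, "ty": 0.35, "tz": -0.85, "rx": 0, "ry": 0, "rz": 0}, {"gripper": 0.3, "tx": 0.4, "ty": 0.35, "tz": -0.85, "rx": 0, "ry": 0, "rz": 0}, {"gripper": 0.3, "tx": 0.6, "ty": 0.35, "tz": -0.6, "rx": 0, "ry": 0, "rz": 0}, {"gripper": 0.3, "tx": 0, "ty": 0, "tz": 0, "rx": 0, "ry": 0, "rz": 0}]}}

```text
t: 21.95
position: [0.4597, -0.0548, 0.1704]
tcp_rot: [0.511, -0.491, -0.501, -0.497]
ft_force: [-0.5, -0.2, 0.3]
finger_gap: 0.0618
```

Run:
```python
from h import *
a=cams.get_image("scene")
for q in blobs(a,"turq",(270,180,330,250)): print(cv2.boundingRect(q))
go((.4615,-.0575,.078),zdir=(-0.035,1,0))
cv2.imwrite("pics/s4.png",cv2.resize(a[140:250,240:440][:,:,::-1],None,fx=3.5,fy=3.5,interpolation=cv2.INTER_CUBIC))
```

```text
(289, 195, 16, 29)
t22.00 pos [ 0.4616 -0.0528  0.1715] F [-0.2 -0.  -0. ] gap 0.0617
[[0.019, -0.999, -0.026], [-0.001, -0.026, 1.0], [-1.0, -0.019, -0.002]] [ 0.48  0.74 -0.76  2.12  0.93  0.63  0.65]
shift u [ 3.117  0.064 -0.151]
rotvec tool [-0.009 -0.002  0.019]
rotvec tool [3.133e+00 2.900e-02 3.000e-03]
```

View pics/s4.png

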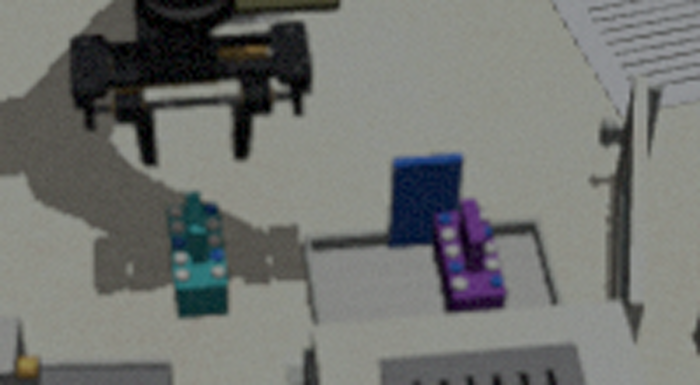

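The purple rack stands upright on the shelf. The turquoise rack is unmoved (bbox 289,195) with the gripper above it. Descending.

>>> {"method": "play_rows", "body": {"steps": [{"gripper": 0.3, "tx": 0.5, "ty": 0.06, "tz": -0.15, "rx": -0.01, "ry": 0, "rz": 0.02}, {"gripper": 0.3, "tx": 0.7, "ty": 0, "tz": 0, "rx": 0, "ry": 0, "rz": 0}, {"gripper": 0.3, "tx": 0.7, "ty": 0, "tz": 0, "rx": 0, "ry": 0, "rz": 0}, {"gripper": 0.3, "tx": 0.7, "ty": 0, "tz": 0, "rx": 0, "ry": 0, "rz": 0}, {"gripper": 0.3, "tx": 0.2, "ty": 0, "tz": 0, "rx": 0, "ry": 0, "rz": 0}, {"gripper": 0.3, "tx": 0, "ty": 0, "tz": 0, "rx": 0, "ry": 0, "rz": 0}]}}

```text
t: 22.6
position: [0.472, -0.0464, 0.0926]
tcp_rot: [0.515, -0.483, -0.508, -0.495]
ft_force: [0.1, -0.3, 0.5]
finger_gap: 0.0616
```

Run:
```python
from h import *
go((.4615,-.0575,.078),zdir=(-0.035,1,0))
```

```text
t22.60 pos [ 0.472  -0.0464  0.0926] F [ 0.1 -0.3  0.5] gap 0.0616
[[0.019, -0.999, -0.045], [0.006, -0.045, 0.999], [-1.0, -0.019, 0.005]] [ 0.37  0.87 -0.6   2.14  1.18  0.48  0.45]
shift u [ 0.477  0.376 -0.357]
rotvec tool [0.01  0.005 0.019]
rotvec tool [-3.131 -0.03   0.008]
```

>>> {"method": "play_rows", "body": {"steps": [{"gripper": 0.3, "tx": 0, "ty": 0.35, "tz": -0.35, "rx": 0.01, "ry": 0.005, "rz": 0.02}, {"gripper": 0.3, "tx": 0.4, "ty": 0, "tz": 0, "rx": 0, "ry": 0, "rz": 0}, {"gripper": 0.3, "tx": 0, "ty": 0, "tz": 0, "rx": 0, "ry": 0, "rz": 0}]}}

```text
t: 22.9
position: [0.4633, -0.0573, 0.0833]
tcp_rot: [0.509, -0.491, -0.508, -0.491]
ft_force: [-0.8, 0.6, -0.5]
finger_gap: 0.0616
```

Run:
```python
from h import *
go((.4615,-.0575,.078),zdir=(-0.035,1,0))
```

```text
t22.90 pos [ 0.4633 -0.0573  0.0833] F [-0.8  0.6 -0.5] gap 0.0616
[[0.002, -0.999, -0.035], [-0.001, -0.035, 0.999], [-1.0, -0.002, -0.001]] [ 0.38  0.89 -0.58  2.15  1.2   0.48  0.43]
shift u [ 0.175  0.06  -0.003]
rotvec tool [ 0.    -0.001  0.002]
rotvec tool [-3.141e+00 -3.000e-03 -1.000e-03]
```

>>> {"method": "play_rows", "body": {"steps": [{"gripper": 0.3, "tx": 0.15, "ty": 0.05, "tz": 0, "rx": 0, "ry": 0, "rz": 0}, {"gripper": 1, "tx": 0, "ty": 0, "tz": 0, "rx": 0, "ry": 0, "rz": 0}, {"gripper": 1, "tx": 0, "ty": 0, "tz": 0, "rx": 0, "ry": 0, "rz": 0}, {"gripper": 1, "tx": 0, "ty": 0, "tz": 0, "rx": 0, "ry": 0, "rz": 0}, {"gripper": 1, "tx": 0, "ty": 0, "tz": 0, "rx": 0, "ry": 0, "rz": 0}, {"gripper": 1, "tx": 0, "ty": 0, "tz": 0, "rx": 0, "ry": 0, "rz": 0}, {"gripper": 1, "tx": 0, "ty": 0, "tz": 0, "rx": 0, "ry": 0, "rz": 0}, {"gripper": 1, "tx": 0, "ty": 0, "tz": 0, "rx": 0, "ry": 0, "rz": 0}, {"gripper": 1, "tx": 0, "ty": 0, "tz": 0, "rx": 0, "ry": 0, "rz": 0}, {"gripper": 1, "tx": 0, "ty": 0, "tz": 0, "rx": 0, "ry": 0, "rz": 0}]}}

```text
t: 23.9
position: [0.4621, -0.0585, 0.081]
tcp_rot: [0.51, -0.491, -0.507, -0.492]
ft_force: [-0.0, 0.9, -0.2]
finger_gap: 0.0137
```

>>> {"method": "play_rows", "body": {"steps": [{"gripper": 1, "tx": -0.5, "ty": 0, "tz": 0, "rx": 0, "ry": 0, "rz": 0}, {"gripper": 1, "tx": -0.8, "ty": 0, "tz": 0, "rx": 0, "ry": 0, "rz": 0}, {"gripper": 1, "tx": -0.8, "ty": 0, "tz": 0, "rx": 0, "ry": 0, "rz": 0}, {"gripper": 1, "tx": -0.4, "ty": -0.5, "tz": 0.2, "rx": 0, "ry": 0, "rz": 0}, {"gripper": 1, "tx": 0, "ty": -0.7, "tz": 0.6, "rx": 0, "ry": 0, "rz": 0}, {"gripper": 1, "tx": 0, "ty": -0.7, "tz": 0.6, "rx": 0, "ry": 0, "rz": 0}, {"gripper": 1, "tx": 0, "ty": 0, "tz": 0.6, "rx": 0, "ry": 0, "rz": 0}, {"gripper": 1, "tx": 0, "ty": 0, "tz": 0.6, "rx": 0, "ry": 0, "rz": 0}, {"gripper": 1, "tx": 0, "ty": 0, "tz": 0, "rx": 0, "ry": 0, "rz": 0}]}}

```text
t: 24.8
position: [0.5144, 0.0213, 0.1556]
tcp_rot: [-0.507, 0.495, 0.508, 0.49]
ft_force: [-0.7, 0.7, -2.3]
finger_gap: 0.0139
```

Run:
```python
from h import *
go((.533,.077,.115),zdir=(-0.025,1,0))
```

```text
t24.80 pos [0.5144 0.0213 0.1556] F [-0.7  0.7 -2.3] gap 0.0139
[[-0.006, -1.0, -0.03], [-0.004, -0.03, 1.0], [-1.0, 0.006, -0.004]] [ 0.31  0.82 -0.75  1.97  0.86  0.72  0.61]
shift u [ 1.341 -0.685  1.845]
rotvec tool [ 0.005 -0.004 -0.006]
rotvec tool [-3.137  0.01  -0.007]
```

>>> {"method": "play_rows", "body": {"steps": [{"gripper": 1, "tx": 0, "ty": -0.35, "tz": 0.9, "rx": 0, "ry": 0, "rz": 0}, {"gripper": 1, "tx": 0, "ty": -0.35, "tz": 0.9, "rx": 0, "ry": 0, "rz": 0}, {"gripper": 1, "tx": 0.4, "ty": 0, "tz": 0, "rx": 0, "ry": 0, "rz": 0}, {"gripper": 1, "tx": 0.5, "ty": 0, "tz": 0, "rx": 0, "ry": 0, "rz": 0}, {"gripper": 1, "tx": 0.3, "ty": 0, "tz": 0, "rx": 0, "ry": 0, "rz": 0}, {"gripper": 1, "tx": 0, "ty": 0, "tz": 0, "rx": 0, "ry": 0, "rz": 0}]}}

```text
t: 25.4
position: [0.5308, 0.0674, 0.1136]
tcp_rot: [0.506, -0.501, -0.506, -0.487]
ft_force: [-0.1, -0.3, -2.4]
finger_gap: 0.0138
```

Run:
```python
from h import *
go((.532,.077,.101),zdir=(-0.025,1,0))
```

```text
t25.40 pos [0.5308 0.0674 0.1136] F [-0.1 -0.3 -2.4] gap 0.0138
[[-0.014, -1.0, -0.024], [-0.015, -0.024, 1.0], [-1.0, 0.015, -0.015]] [ 0.18  0.9  -0.69  1.92  0.92  0.69  0.5 ]
shift u [ 0.416 -0.052  0.324]
rotvec tool [-0.001 -0.015 -0.015]
rotvec tool [ 3.14  -0.023  0.023]
```

>>> {"method": "play_rows", "body": {"steps": [{"gripper": 1, "tx": 0, "ty": 0, "tz": 0.35, "rx": 0, "ry": -0.015, "rz": -0.015}, {"gripper": 1, "tx": 0.2, "ty": 0, "tz": 0.1, "rx": 0, "ry": 0, "rz": 0}, {"gripper": 1, "tx": 0.15, "ty": 0, "tz": 0, "rx": 0, "ry": 0, "rz": 0}, {"gripper": 1, "tx": 0, "ty": 0, "tz": 0, "rx": 0, "ry": 0, "rz": 0}]}}

```text
t: 25.8
position: [0.5299, 0.0799, 0.102]
tcp_rot: [0.505, -0.494, -0.505, -0.495]
ft_force: [-0.1, 0.7, -2.1]
finger_gap: 0.0136
```

Run:
```python
from h import *
go((.532,.077,.101),zdir=(-0.025,1,0))
```

```text
t25.80 pos [0.5299 0.0799 0.102 ] F [-0.1  0.7 -2.1] gap 0.0136
[[0.001, -1.0, -0.022], [0.0, -0.022, 1.0], [-1.0, -0.001, 0.0]] [ 0.15  0.91 -0.67  1.94  0.95  0.64  0.45]
shift u [ 0.034 -0.066 -0.098]
rotvec tool [-0.003  0.     0.001]
rotvec tool [ 3.138e+00  1.000e-03 -0.000e+00]
```

>>> {"method": "play_rows", "body": {"steps": [{"gripper": 1, "tx": 0.06, "ty": 0, "tz": -0.1, "rx": 0, "ry": 0, "rz": 0}, {"gripper": 1, "tx": 0.05, "ty": 0, "tz": 0, "rx": 0, "ry": 0, "rz": 0}]}}

```text
t: 26.0
position: [0.5311, 0.0791, 0.1009]
tcp_rot: [0.506, -0.492, -0.506, -0.496]
ft_force: [-2.2, -3.0, 16.4]
finger_gap: 0.0138
```

>>> {"method": "play_rows", "body": {"steps": [{"gripper": 0.5, "tx": 0, "ty": 0, "tz": 0, "rx": 0, "ry": 0, "rz": 0}, {"gripper": 0.5, "tx": 0, "ty": 0, "tz": 0, "rx": 0, "ry": 0, "rz": 0}, {"gripper": 0.5, "tx": 0, "ty": 0, "tz": 0, "rx": 0, "ry": 0, "rz": 0}, {"gripper": 0.5, "tx": 0, "ty": 0, "tz": 0, "rx": 0, "ry": 0, "rz": 0}, {"gripper": 0.5, "tx": -0.5, "ty": 0, "tz": 0, "rx": 0, "ry": 0, "rz": 0}, {"gripper": 0.5, "tx": -0.9, "ty": 0, "tz": 0, "rx": 0, "ry": 0, "rz": 0}, {"gripper": 0.5, "tx": -0.9, "ty": 0, "tz": 0, "rx": 0, "ry": 0, "rz": 0}, {"gripper": 0.5, "tx": -0.9, "ty": 0, "tz": 0, "rx": 0, "ry": 0, "rz": 0}, {"gripper": 1, "tx": 0, "ty": 0.8, "tz": 0, "rx": 0, "ry": 0, "rz": 0}, {"gripper": 1, "tx": 0, "ty": 0.8, "tz": 0, "rx": 0, "ry": 0, "rz": 0}, {"gripper": 1, "tx": 0, "ty": 0.8, "tz": 0.2, "rx": 0, "ry": 0, "rz": 0}, {"gripper": 1, "tx": 0, "ty": 0.8, "tz": 0.2, "rx": 0, "ry": 0, "rz": 0}]}}

```text
t: 27.2
position: [0.4359, 0.0876, 0.2006]
tcp_rot: [0.505, -0.492, -0.503, -0.5]
ft_force: [-0.4, 0.2, -0.7]
finger_gap: 0.0141
```

Run:
```python
from h import *
t=cams.get_image("top");a=cams.get_image("scene")
for c in("purple","turq"):
    for q in blobs(t,c,(200,240,320,340)):
      print(c,cv2.boundingRect(q)); print(plane("top",cv2.boxPoints(cv2.minAreaRect(q)),.062).round(4).tolist())
    for q in blobs(a,c,(280,150,470,290)): print("s",c,cv2.boundingRect(q))
go((.398,.1365,.15),xdir=(.1,0,-1),zdir=(-0.025,1,0))
cv2.imwrite("pics/c5.png",np.vstack([cv2.resize(a[150:250,290:440],(600,400),interpolation=2)[:300],cv2.resize(t[220:370,110:410],(600,300),interpolation=2)])[:,:,::-1])
```

```text
purple (237, 274, 18, 26)
[[0.5579, 0.1942, 0.062], [0.557, 0.153, 0.062], [0.4961, 0.153, 0.062], [0.497, 0.1939, 0.062]]
s purple (365, 198, 19, 30)
turq (275, 264, 19, 24)
[[0.524, 0.1023, 0.062], [0.5805, 0.1018, 0.062], [0.5795, 0.058, 0.062], [0.523, 0.0587, 0.062]]
s turq (334, 204, 18, 28)
t27.30 pos [0.4336 0.0877 0.2007] F [ 1.1 -0.9 -0.2] gap 0.0062
[[0.007, -1.0, -0.021], [0.004, -0.021, 1.0], [-1.0, -0.007, 0.004]] [ 0.19  0.67 -0.78  2.15  0.82  0.64  0.41]
shift u [1.686 1.165 1.644]
rotvec tool [-0.004  0.006 -0.092]
rotvec tool [ 3.134 -0.145 -0.009]
```

View pics/c5.png

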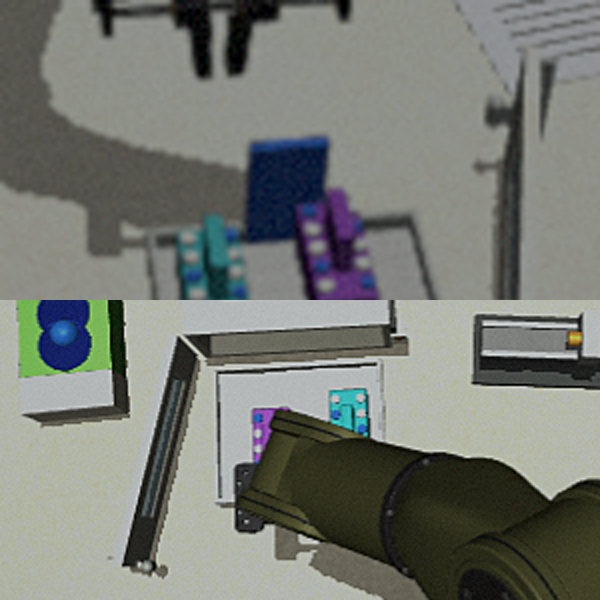

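Both racks stand upright inside the rim (turquoise crop 350,415 and purple 262,440). Now behind the tab, with the tips tilted forward slightly.

>>> {"method": "play_rows", "body": {"steps": [{"gripper": 1, "tx": 0, "ty": 0.6, "tz": 0.5, "rx": 0, "ry": 0, "rz": -0.09}, {"gripper": 1, "tx": 0, "ty": 0.6, "tz": 0.6, "rx": 0, "ry": 0, "rz": 0}, {"gripper": 1, "tx": 0, "ty": 0.1, "tz": 0.5, "rx": 0, "ry": 0, "rz": 0}, {"gripper": 1, "tx": 0, "ty": 0, "tz": 0, "rx": 0, "ry": 0, "rz": 0}]}}

```text
t: 27.7
position: [0.3991, 0.1339, 0.1986]
tcp_rot: [0.527, -0.47, -0.48, -0.522]
ft_force: [-0.5, -0.1, 0.7]
finger_gap: 0.0004
```

Run:
```python
from h import *
go((.400,.1365,.116),xdir=(.1,0,-1),zdir=(-0.025,1,0))
```

```text
t27.70 pos [0.3991 0.1339 0.1986] F [-0.5 -0.1  0.7] gap 0.0004
[[0.099, -0.995, -0.015], [0.006, -0.015, 1.0], [-0.995, -0.099, 0.004]] [-0.04  0.6  -0.66  2.29  1.03  0.48  0.04]
shift u [2.744 0.242 0.074]
rotvec tool [-0.01   0.006 -0.001]
rotvec tool [ 3.131e+00 -1.000e-03 -9.000e-03]
```

>>> {"method": "play_rows", "body": {"steps": [{"gripper": 1, "tx": 0.7, "ty": 0.2, "tz": 0.05, "rx": 0, "ry": 0, "rz": 0}, {"gripper": 1, "tx": 0.8, "ty": 0.05, "tz": 0, "rx": 0, "ry": 0, "rz": 0}, {"gripper": 1, "tx": 0.8, "ty": 0.05, "tz": 0, "rx": 0, "ry": 0, "rz": 0}, {"gripper": 1, "tx": 0.4, "ty": 0, "tz": 0, "rx": 0, "ry": 0, "rz": 0}, {"gripper": 1, "tx": 0, "ty": 0, "tz": 0, "rx": 0, "ry": 0, "rz": 0}]}}

```text
t: 28.2
position: [0.4058, 0.134, 0.1142]
tcp_rot: [0.527, -0.469, -0.476, -0.525]
ft_force: [-0.4, -0.3, 0.5]
finger_gap: 0.0003
```

Run:
```python
from h import *
go((.625,.1415,.116),xdir=(.1,0,-1),zdir=(-0.025,1,0))
```

```text
t28.20 pos [0.4058 0.134  0.1142] F [-0.4 -0.3  0.5] gap 0.0003
[[0.107, -0.994, -0.01], [0.005, -0.009, 1.0], [-0.994, -0.107, 0.004]] [-0.17  0.78 -0.46  2.35  1.65  0.37 -0.56]
shift u [ 0.725 -7.274  0.178]
rotvec tool [-0.016  0.005  0.008]
rotvec tool [ 3.126  0.012 -0.008]
```

>>> {"method": "play_rows", "body": {"steps": [{"gripper": 1, "tx": 0.04, "ty": -0.5, "tz": 0.05, "rx": -0.015, "ry": 0, "rz": 0}, {"gripper": 1, "tx": 0.05, "ty": -0.5, "tz": 0.05, "rx": 0, "ry": 0, "rz": 0}, {"gripper": 1, "tx": 0.05, "ty": -0.5, "tz": 0.02, "rx": 0, "ry": 0, "rz": 0}, {"gripper": 1, "tx": 0.05, "ty": -0.5, "tz": 0.02, "rx": 0, "ry": 0, "rz": 0}, {"gripper": 1, "tx": 0.05, "ty": -0.5, "tz": 0.02, "rx": 0, "ry": 0, "rz": 0}, {"gripper": 1, "tx": 0.05, "ty": -0.5, "tz": 0.02, "rx": 0, "ry": 0, "rz": 0}]}}

```text
t: 28.8
position: [0.4948, 0.1377, 0.1152]
tcp_rot: [0.529, -0.468, -0.482, -0.518]
ft_force: [-2.4, 1.0, -2.4]
finger_gap: -0.0001
```

Run:
```python
from h import *
go((.625,.1415,.116),xdir=(.1,0,-1),zdir=(-0.025,1,0))
```

```text
t28.80 pos [0.4948 0.1377 0.1152] F [-2.4  1.  -2.4] gap -0.0001
[[0.096, -0.995, -0.025], [0.005, -0.025, 1.0], [-0.995, -0.096, 0.002]] [-0.09  0.81 -0.47  2.09  1.09  0.42  0.14]
shift u [ 0.39  -4.324  0.017]
rotvec tool [-0.     0.005 -0.004]
rotvec tool [ 3.141 -0.006 -0.008]
```

>>> {"method": "play_rows", "body": {"steps": [{"gripper": 1, "tx": 0.05, "ty": -0.5, "tz": 0, "rx": 0, "ry": 0, "rz": 0}, {"gripper": 1, "tx": 0.05, "ty": -0.5, "tz": 0, "rx": 0, "ry": 0, "rz": 0}, {"gripper": 1, "tx": 0.05, "ty": -0.5, "tz": 0, "rx": 0, "ry": 0, "rz": 0}, {"gripper": 1, "tx": 0.05, "ty": -0.5, "tz": 0, "rx": 0, "ry": 0, "rz": 0}, {"gripper": 1, "tx": 0.05, "ty": -0.5, "tz": 0, "rx": 0, "ry": 0, "rz": 0}, {"gripper": 1, "tx": 0.05, "ty": -0.5, "tz": 0, "rx": 0, "ry": 0, "rz": 0}, {"gripper": 1, "tx": 0.05, "ty": -0.5, "tz": 0, "rx": 0, "ry": 0, "rz": 0}]}}

```text
t: 29.5
position: [0.5967, 0.1399, 0.1158]
tcp_rot: [0.522, -0.47, -0.491, -0.516]
ft_force: [-2.6, 0.7, -0.1]
finger_gap: 0.0002
```

Run:
```python
from h import *
go((.625,.1415,.116),xdir=(.1,0,-1),zdir=(-0.025,1,0))
```

```text
t29.50 pos [0.5967 0.1399 0.1158] F [-2.6  0.7 -0.1] gap 0.0002
[[0.077, -0.997, -0.027], [0.016, -0.025, 1.0], [-0.997, -0.078, 0.014]] [ 0.04  0.92 -0.63  1.78  0.88  0.66  0.5 ]
shift u [ 0.067 -0.941  0.028]
rotvec tool [ 0.     0.017 -0.022]
rotvec tool [-3.141  0.035  0.027]
```

>>> {"method": "play_rows", "body": {"steps": [{"gripper": 1, "tx": 0.03, "ty": -0.4, "tz": 0, "rx": 0, "ry": 0, "rz": -0.03}, {"gripper": 1, "tx": 0.03, "ty": -0.3, "tz": 0, "rx": 0, "ry": 0, "rz": -0.02}, {"gripper": 1, "tx": 0, "ty": -0.2, "tz": 0, "rx": 0, "ry": 0, "rz": -0.02}, {"gripper": 1, "tx": 0, "ty": -0.2, "tz": 0, "rx": 0, "ry": 0, "rz": 0}]}}

```text
t: 29.9
position: [0.6271, 0.1391, 0.1168]
tcp_rot: [0.536, -0.453, -0.473, -0.532]
ft_force: [-18.5, 1.3, 8.0]
finger_gap: 0.0003
```

Run:
```python
from h import *
go((.625,.1415,.116),xdir=(.1,0,-1),zdir=(-0.025,1,0))
```

```text
t29.90 pos [0.6271 0.1391 0.1168] F [-18.5   1.3   8. ] gap 0.0003
[[0.142, -0.99, -0.025], [0.018, -0.023, 1.0], [-0.99, -0.142, 0.015]] [ 0.03  0.92 -0.6   1.75  0.93  0.63  0.48]
shift u [0.018 0.07  0.083]
rotvec tool [-0.001  0.017  0.043]
rotvec tool [ 3.139  0.068 -0.027]
```

18.5 N against the stop. Back off, rise and look.

>>> {"method": "play_rows", "body": {"steps": [{"gripper": 1, "tx": 0, "ty": 0.4, "tz": 0, "rx": 0, "ry": 0, "rz": 0.04}, {"gripper": 1, "tx": 0, "ty": 0.7, "tz": 0, "rx": 0, "ry": 0.0, "rz": 0.06}, {"gripper": 1, "tx": -0.9, "ty": 0.7, "tz": 0, "rx": 0, "ry": 0.015, "rz": 0}, {"gripper": 1, "tx": -0.9, "ty": 0.7, "tz": 0, "rx": 0, "ry": 0, "rz": 0}, {"gripper": 1, "tx": -0.9, "ty": 0.7, "tz": 0, "rx": 0, "ry": 0, "rz": 0}, {"gripper": 1, "tx": -0.6, "ty": 0.7, "tz": 0.5, "rx": 0, "ry": 0, "rz": 0}, {"gripper": 1, "tx": 0, "ty": 0.7, "tz": 0.8, "rx": 0, "ry": 0, "rz": 0}, {"gripper": 1, "tx": 0, "ty": 0.7, "tz": 0.8, "rx": 0, "ry": 0, "rz": 0}, {"gripper": 1, "tx": 0, "ty": 0.5, "tz": 0.8, "rx": 0, "ry": 0, "rz": 0}]}}

```text
t: 30.8
position: [0.4512, 0.217, 0.212]
tcp_rot: [0.519, -0.483, -0.487, -0.51]
ft_force: [-0.2, 0.5, -0.7]
finger_gap: 0.0006
```

Run:
```python
from h import *
go((.42,.375,.2),zdir=(-0.025,1,0))
t=cams.get_image("top");a=cams.get_image("scene")
cv2.imwrite("pics/c6.png",np.vstack([cv2.resize(a[150:300,290:490],(600,450),interpolation=2)[:300],cv2.resize(t[220:370,110:410],(600,300),interpolation=2)])[:,:,::-1])
```

```text
t30.80 pos [0.4512 0.217  0.212 ] F [-0.2  0.5 -0.7] gap 0.0006
[[0.059, -0.998, -0.013], [-0.006, -0.013, 1.0], [-0.998, -0.059, -0.007]] [-0.13  0.67 -0.7   2.02  0.77  0.69  0.25]
shift u [0.307 0.993 5.282]
rotvec tool [-0.012 -0.007  0.059]
rotvec tool [3.128 0.093 0.011]
```

View pics/c6.png

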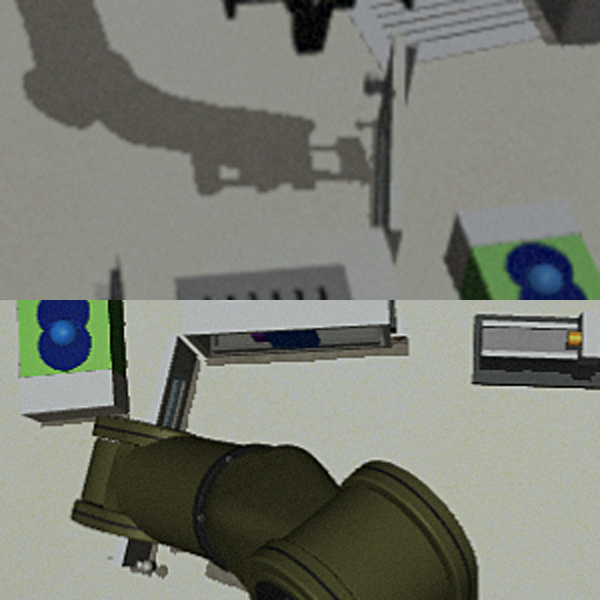

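Run:
```python
from h import *
t=cams.get_image("top")
x0,y0=200,225
v=cv2.resize(t[y0:y0+40,x0:x0+110],None,fx=7,fy=7,interpolation=2)
def mark(P,col):
    for u in proj("top",P): 
        cv2.circle(v,tuple(int(k) for k in ((u-(x0,y0)+.5)*7)),4,col,1)
mark([[.635-.025*y,.146+y,.135] for y in(-.12,.12)],(255,0,0))
yaw=.025
for s,col in((0.,(0,255,0)),(.006,(255,255,0))):
    mark([[.636-s-.025*y,.146+y,z] for y in(-.03,.03) for z in(.036,)],col)   # tab front foot
cv2.imwrite("pics/z7.png",v[:,:,::-1])
q=[b for b in blobs(t,"blue",(200,225,310,265),4)];print([cv2.boundingRect(b) for b in q])
```

```text
[(244, 236, 26, 9)]
```

View pics/z7.png

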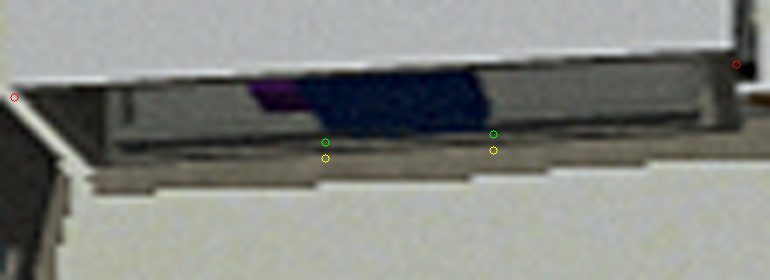

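The tab (blue, crop 300–490) is inside the opening with its foot at the predicted home line. That matches the 18 N stop contact, so the shelf is home. Now over to the left of the door.

>>> {"method": "play_rows", "body": {"steps": [{"gripper": 1, "tx": 0, "ty": 0.4, "tz": 0.9, "rx": 0, "ry": 0, "rz": 0.06}, {"gripper": 1, "tx": 0, "ty": 0.3, "tz": 0.9, "rx": 0, "ry": 0, "rz": 0}, {"gripper": 1, "tx": 0, "ty": 0.3, "tz": 0.9, "rx": 0, "ry": 0, "rz": 0}, {"gripper": 1, "tx": 0, "ty": 0, "tz": 0.9, "rx": 0, "ry": 0, "rz": 0}, {"gripper": 1, "tx": 0, "ty": 0, "tz": 0.9, "rx": 0, "ry": 0, "rz": 0}, {"gripper": 1, "tx": 0, "ty": 0, "tz": 0.6, "rx": 0, "ry": 0, "rz": 0}, {"gripper": 1, "tx": 0, "ty": 0, "tz": 0, "rx": 0, "ry": 0, "rz": 0}]}}

```text
t: 31.65
position: [0.4296, 0.367, 0.21]
tcp_rot: [0.505, -0.501, -0.495, -0.499]
ft_force: [0.5, -0.5, 1.0]
finger_gap: 0.0004
```

Run:
```python
from h import *
go((.42,.365,.112),zdir=(-0.025,1,0))
```

```text
t31.65 pos [0.4296 0.367  0.21  ] F [ 0.5 -0.5  1. ] gap 0.0004
[[0.007, -1.0, 0.0], [-0.013, -0.0, 1.0], [-1.0, -0.007, -0.013]] [-0.39  0.77 -0.71  1.79  0.67  0.85  0.14]
shift u [ 3.266  0.344 -0.025]
rotvec tool [-0.025 -0.013  0.007]
rotvec tool [3.117 0.011 0.02 ]
```

>>> {"method": "play_rows", "body": {"steps": [{"gripper": 1, "tx": 0.8, "ty": 0.15, "tz": 0, "rx": 0, "ry": -0.013, "rz": 0}, {"gripper": 1, "tx": 0.8, "ty": 0.1, "tz": 0, "rx": 0, "ry": 0, "rz": 0}, {"gripper": 1, "tx": 0.8, "ty": 0, "tz": 0, "rx": 0, "ry": 0, "rz": 0}, {"gripper": 1, "tx": 0.7, "ty": 0, "tz": 0, "rx": 0, "ry": 0, "rz": 0}, {"gripper": 1, "tx": 0, "ty": 0, "tz": 0, "rx": 0, "ry": 0, "rz": 0}]}}

```text
t: 32.15
position: [0.4308, 0.3572, 0.1148]
tcp_rot: [-0.502, 0.5, 0.492, 0.505]
ft_force: [-1.2, -0.4, 0.1]
finger_gap: 0.0005
```

Run:
```python
from h import *
go((.42,.365,.112),zdir=(-0.025,1,0))
for th in np.arange(1.7,-.01,-.2):
    d=np.array([-np.sin(th),-np.cos(th)]);n=np.array([-np.cos(th),np.sin(th)])
    P=np.array([.49,-.0])*0+.2*d+.027*n;c,s=np.cos(.025),np.sin(.025)
    print(round(th,2),(np.array([.633,.271])+np.array([[c,-s],[s,c]])@P).round(3))
```

```text
t32.15 pos [0.4308 0.3572 0.1148] F [-1.2 -0.4  0.1] gap 0.0005
[[0.015, -1.0, 0.011], [-0.005, 0.01, 1.0], [-1.0, -0.015, -0.005]] [-0.44  0.88 -0.59  1.88  0.83  0.64  0.  ]
shift u [0.088 0.364 0.256]
rotvec tool [-0.036 -0.005  0.015]
rotvec tool [3.106 0.023 0.008]
1.7 [0.437 0.319]
1.5 [0.431 0.279]
1.3 [0.434 0.239]
1.1 [0.444 0.2  ]
0.9 [0.462 0.164]
0.7 [0.487 0.132]
0.5 [0.518 0.105]
0.3 [0.553 0.086]
0.1 [0.591 0.074]
```

>>> {"method": "play_rows", "body": {"steps": [{"gripper": 1, "tx": 0, "ty": 0, "tz": -0.6, "rx": -0.03, "ry": 0, "rz": 0.015}, {"gripper": 1, "tx": 0, "ty": 0, "tz": -0.6, "rx": 0, "ry": 0, "rz": 0}, {"gripper": 1, "tx": 0, "ty": 0, "tz": -0.6, "rx": 0, "ry": 0, "rz": 0}, {"gripper": 1, "tx": 0, "ty": 0, "tz": -0.6, "rx": 0, "ry": 0, "rz": 0}, {"gripper": 1, "tx": 0, "ty": 0, "tz": -0.6, "rx": 0, "ry": 0, "rz": 0}, {"gripper": 1, "tx": 0, "ty": 0, "tz": -0.6, "rx": 0, "ry": 0, "rz": 0}, {"gripper": 1, "tx": 0, "ty": -0.1, "tz": -0.6, "rx": 0, "ry": 0, "rz": 0}, {"gripper": 1, "tx": 0, "ty": -0.2, "tz": -0.6, "rx": 0, "ry": 0, "rz": 0}]}}

```text
t: 32.95
position: [0.4472, 0.2049, 0.1212]
tcp_rot: [0.506, -0.493, -0.502, -0.498]
ft_force: [0.6, 1.1, -0.2]
finger_gap: 0.0007
```

Run:
```python
from h import *
go((.462,.164,.114),zdir=(-0.025,1,0))
```

```text
t32.95 pos [0.4472 0.2049 0.1212] F [ 0.6  1.1 -0.2] gap 0.0007
[[0.009, -1.0, -0.017], [0.001, -0.017, 1.0], [-1.0, -0.009, 0.0]] [-0.18  0.82 -0.57  2.07  0.93  0.52  0.14]
shift u [ 0.243 -0.467 -1.371]
rotvec tool [-0.008  0.     0.009]
rotvec tool [ 3.134e+00  1.400e-02 -1.000e-03]
```

>>> {"method": "play_rows", "body": {"steps": [{"gripper": 1, "tx": 0.15, "ty": -0.23, "tz": -0.67, "rx": 0, "ry": 0, "rz": 0}, {"gripper": 1, "tx": 0.1, "ty": -0.3, "tz": -0.63, "rx": 0, "ry": 0, "rz": 0}, {"gripper": 1, "tx": 0, "ty": -0.4, "tz": -0.57, "rx": 0, "ry": 0, "rz": 0}, {"gripper": 1, "tx": 0, "ty": -0.43, "tz": -0.53, "rx": 0, "ry": 0, "rz": 0}, {"gripper": 1, "tx": 0, "ty": -0.53, "tz": -0.47, "rx": 0, "ry": 0, "rz": 0}, {"gripper": 1, "tx": 0, "ty": -0.53, "tz": -0.43, "rx": 0, "ry": 0, "rz": 0}, {"gripper": 1, "tx": 0, "ty": -0.6, "tz": -0.33, "rx": 0, "ry": 0, "rz": 0}]}}

```text
t: 33.65
position: [0.542, 0.0836, 0.1184]
tcp_rot: [0.507, -0.494, -0.5, -0.499]
ft_force: [-0.4, 0.9, 0.1]
finger_gap: 0.0006
```

Run:
```python
from h import *
go((.553,.086,.114),zdir=(-0.025,1,0))
a=cams.get_image("scene")
cv2.imwrite("pics/d8.png",cv2.resize(a[120:270,280:480],(600,450),interpolation=2)[:,:,::-1])
```

```text
t33.65 pos [0.542  0.0836 0.1184] F [-0.4  0.9  0.1] gap 0.0006
[[0.012, -1.0, -0.014], [-0.003, -0.014, 1.0], [-1.0, -0.012, -0.004]] [ 0.13  0.88 -0.63  1.91  0.87  0.64  0.52]
shift u [ 0.15  -0.366  0.076]
rotvec tool [-0.011 -0.004  0.012]
rotvec tool [3.131 0.019 0.006]
```

View pics/d8.png

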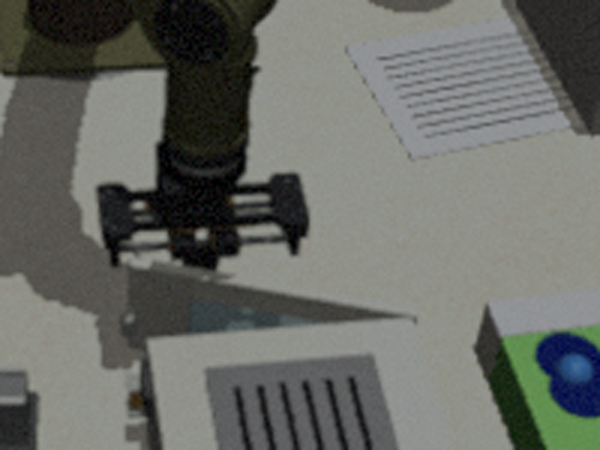

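The door follows the fingers and is nearly shut. Continue.

>>> {"method": "play_rows", "body": {"steps": [{"gripper": 1, "tx": 0.1, "ty": -0.5, "tz": -0.15, "rx": 0, "ry": 0, "rz": 0}, {"gripper": 1, "tx": 0.05, "ty": -0.5, "tz": -0.1, "rx": 0, "ry": 0, "rz": 0}, {"gripper": 1, "tx": 0, "ty": -0.5, "tz": -0.05, "rx": 0, "ry": 0, "rz": 0}, {"gripper": 1, "tx": 0, "ty": -0.4, "tz": 0, "rx": 0, "ry": 0, "rz": 0}]}}

```text
t: 34.1
position: [0.6021, 0.0661, 0.1157]
tcp_rot: [0.507, -0.497, -0.495, -0.5]
ft_force: [-0.7, -0.9, -1.6]
finger_gap: 0.0006
```

>>> {"method": "play_rows", "body": {"steps": [{"gripper": 1, "tx": 0, "ty": -0.3, "tz": 0, "rx": 0, "ry": 0, "rz": 0}, {"gripper": 1, "tx": 0, "ty": -0.3, "tz": 0, "rx": 0, "ry": 0, "rz": 0}]}}

```text
t: 34.3
position: [0.617, 0.0649, 0.1157]
tcp_rot: [0.506, -0.5, -0.497, -0.498]
ft_force: [-23.9, -0.5, 17.4]
finger_gap: 0.0008
```

>>> {"method": "play_rows", "body": {"steps": [{"gripper": 1, "tx": 0, "ty": -0.15, "tz": 0, "rx": 0, "ry": 0, "rz": 0}, {"gripper": 1, "tx": 0, "ty": -0.1, "tz": 0, "rx": 0, "ry": 0, "rz": 0}, {"gripper": 1, "tx": 0, "ty": 0.3, "tz": 0, "rx": 0, "ry": 0, "rz": 0}, {"gripper": 1, "tx": 0, "ty": 0.9, "tz": 0, "rx": 0, "ry": 0, "rz": 0}, {"gripper": 1, "tx": 0, "ty": 0.9, "tz": 0, "rx": 0, "ry": 0, "rz": 0}, {"gripper": 1, "tx": -0.8, "ty": 0.9, "tz": 0, "rx": 0, "ry": 0, "rz": 0}, {"gripper": 1, "tx": -0.9, "ty": 0.6, "tz": -0.9, "rx": 0, "ry": 0, "rz": 0}, {"gripper": 1, "tx": -0.9, "ty": 0.6, "tz": -0.9, "rx": 0, "ry": 0, "rz": 0}, {"gripper": 1, "tx": -0.6, "ty": 0, "tz": -0.9, "rx": 0, "ry": 0, "rz": 0}, {"gripper": 1, "tx": 0, "ty": 0, "tz": -0.9, "rx": 0, "ry": 0, "rz": 0}, {"gripper": 1, "tx": 0, "ty": 0, "tz": -0.9, "rx": 0, "ry": 0, "rz": 0}, {"gripper": 1, "tx": 0, "ty": 0, "tz": 0, "rx": 0, "ry": 0, "rz": 0}]}}

```text
t: 35.5
position: [0.4888, -0.0749, 0.2209]
tcp_rot: [0.509, -0.501, -0.499, -0.49]
ft_force: [-0.3, -0.9, -0.7]
finger_gap: 0.0007
```

Run:
```python
from h import *
st()
t=cams.get_image("top");a=cams.get_image("scene")
cv2.imwrite("pics/e9.png",np.vstack([cv2.resize(a[150:260,150:450],(750,275),interpolation=2),cv2.resize(t[210:330,190:515],(750,277),interpolation=2)])[:,:,::-1])
```

```text
t35.50 pos [ 0.4888 -0.0749  0.2209] F [-0.3 -0.9 -0.7] gap 0.0007
[[-0.001, -1.0, -0.017], [-0.021, -0.017, 1.0], [-1.0, 0.002, -0.021]] [ 0.52  0.69 -0.79  1.98  0.73  0.78  0.89]
```

View pics/e9.png

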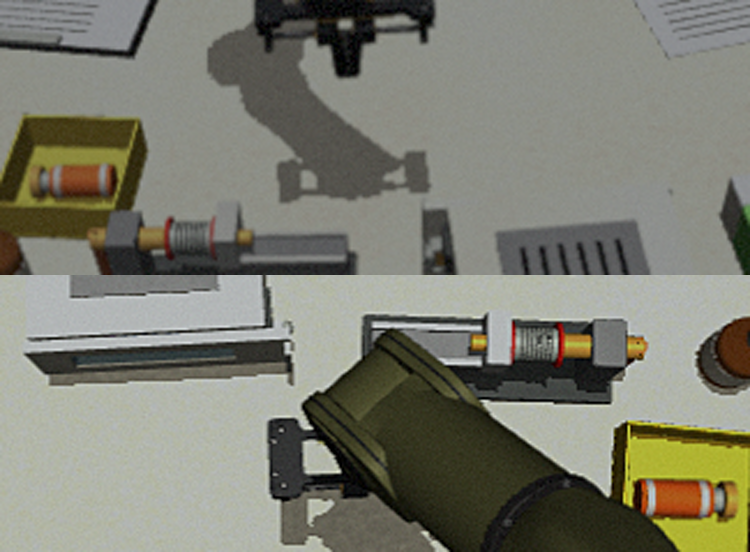

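Run:
```python
from h import *
t=cams.get_image("top")
cv2.imwrite("pics/f10.png",cv2.resize(t[215:260,195:325],None,fx=6,fy=6,interpolation=2)[:,:,::-1])
```

```text
(no output)
```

View pics/f10.png

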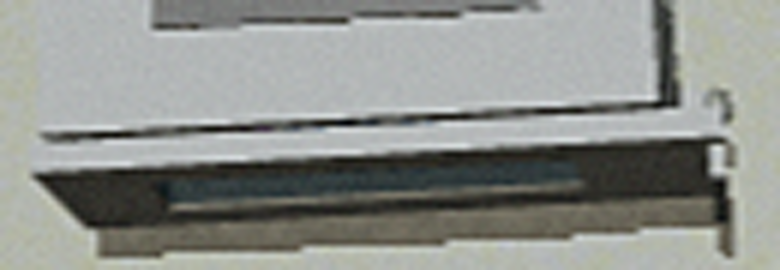

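The door's top edge slopes −0.052 and the roof's front edge −0.055, so they are parallel to about 0.003 rad and the door is seated. Handing in.

Run:
```python
from rig import order
print(order.hand_in())
```

```text
the job is handed in; nothing more can be done
None
```

The whole job ran in order and I handed it in at about 36 s of robot time. It reported no verdict, so what follows is from my own checks.

- **Sleeve and cartridge:** The first pull moved the sleeve only about 12–13 mm, although the cartridge popped. I pulled again to 28 N against the stop before releasing. The pictures then showed the sleeve forward as at the start and the cartridge lying in the bin.
- **Racks:** Only the purple and turquoise racks were present. Each met the shelf with about 16 N of contact as it was set down. The pictures showed both upright inside the rim before I moved the shelf.
- **Shelf:** I pushed it by its tab until it met 18.5 N. Afterwards the tab foot was at the home line, within about 2–3 mm of measuring error.
- **Door:** I pushed it shut until it met 24 N, well above the catch force. Its edge then ran parallel to the cabinet front within about 0.003 rad.
- **Not checked:** I could not see the racks once the door was shut. I did not measure the glove box, tip box or bottle at the end; nothing was seen touching them.

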